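# Fill two chocolate gift boxes

### The arm

A 6-joint arm with a two-finger parallel gripper is mounted at the origin on the work surface. World frame = base frame: x ahead of the robot, y to its left, z up, the work surface at z = 0. Lengths are in m, angles in rad, forces in N, time in s.
With the tool pointing down it reaches from about 0.35 to 0.775 m from the base axis. Payload 7.3 kg.
Tool frame: the origin (TCP) lies at the very end of the fingers, on their centre line; the grasp point (between the pads) lies 19 mm behind it (robot.pinch_z is the distance from the TCP to the grasp point, in m); z points along the fingers, y is the line along which they close (so a half turn about z gives the same grasp; the last joint's range is limited). The gripper opens to 92 mm and grips with 3 to 60 N. Pads are 19 mm wide; open, the fingers measure 130 mm over their backs; the gripper's body (75 mm by 190 mm) begins 47 mm behind the grasp point.
Start: joints at [-1.282, 0.342, 1.524, -0, 1.275, -0.146], TCP at [0.221, -0.476, 0.227] pointing down, gripper open.
Joint ranges: [-2.53, 2.53], [-0.77, 2.02], [0.04, 2.7], [-1, 4.14], [0.28, 2.66], [-3.11, 3.11]. Speed limits (rad/s): [2.57, 2.57, 3.14, 3.14, 3.14, 3.14].

### API

Orientations are given as [roll, pitch, yaw] about the fixed x, y, z axes, in that order (R = Rz(yaw) Ry(pitch) Rx(roll)).
In Python, from cell import robot gives the robot as it stands.
- The arm moves only by the tool move_arm, never from a script. Its argument "motion" is a list of rows, each a list of 6 numbers: the shift along the tool's x, y, z in units of 0.1 m (1.0 is 0.1 m), then the turn, a rotation vector about the tool's x, y, z in units of pi rad (1.0 is pi rad). In form: [[dx, dy, dz, rx, ry, rz], ...]. A call has 1 to 12 rows; each row is the pose to reach, as a shift and turn from the pose commanded when the call began, along the tool's axes at that moment, turning the shorter way round; what a row does not reach only later rows make up. A row lasts 1/8 s, in which the tool goes at most 62.5 mm and 10.7 degrees, less where a joint would pass 70% of its speed; a pose out of reach is approached as far as the arm can. A call with a number of a shift or a turn outside -1 to 1 is refused whole. A call with a gripper value outside its range is refused whole. "fingers" is the opening, from -1 (shut) to 1 (fully open), set as the call begins (left out, the last holds). The fingers move at their own pace and stop on an object; "newtons" is the grip in N (left out, the last holds). Time passes only in rows, so rows that repeat a pose let the fingers close. It gives the time, the measured TCP pose, the force, the opening and the grip force at its end, in the units of the state.
- robot.observe(): the state, without advancing time (a new reading comes with each control period).
- robot.read_camera(name): name is "scene" or "top" or "wrist"; returns a dict with "image" (400x640x3 uint8, red, green, blue), "range_z" (400x640 float32, m along the optical axis (not along the pixel's ray), 0 where there is no reading), "vfov" (degrees; the focal length in pixels is half the picture's height over the tangent of half this angle, whatever the lens; pixels are square), "cx", "cy" (the principal point, pixels), "extrinsics" (4x4, takes a point from camera to world coordinates); the wrist camera has in their place "hand_eye" (4x4, takes a point from camera to tool coordinates, whose origin is the TCP and whose axes are the flange's). Camera axes: x right, y up, looking along -z (the intrinsics and any distortion apply to the point x, -y, -z); pixel columns grow to the right and rows downward; lengths in m; the calibration is good to about 2 mm. A picture is of the moment at which its call begins: read the wrist's pose just before it.
- robot.hand_in(): hands the job in; it is judged then, once.
The state is a dict: "time": time; "qpos": joint angles; "qvel": joint speeds; "joint_efforts": joint torques, N m; "tool_pos": TCP position; "tool_rot": TCP orientation; "contact_force": force on the tool from outside, world axes, zero at the start; "torque": the same for the moment, N m; "opening": finger opening in m; "grip_force": force on a finger pad.
Only numpy, scipy, OpenCV 4.12 (cv2) and the standard library are available. Lean on these libraries where they do the work, as an engineer would, in place of code of your own. Each camera call takes 0.05 s, during which the arm holds its last target. There are 200 camera calls.

### The job

Fill the two gift boxes from the chocolates on the slab, one piece to a cell: in the three-cell box a round domed chocolate in the middle, with the flower at one end and the bar at the other; in the two-cell box the other domed chocolate and the square one. Set each piece down flat and upright on the floor of its cell without dropping it, and leave the chocolate ring, the steel nozzle and the little cup standing where they are.

Things in the scene. Friction and masses are not known exactly. Their poses are not given: they have to be found in the camera images.
- box_three: shallow open cardboard box with three cells in one row, 198 mm long, 68 mm wide. Origin: centre of its underside, on the counter; x runs along the row of cells, y across it, z up. Cells are square, 62 mm inside, 65 mm from centre to centre; outer and dividing walls 3 mm thick, their rim 12 mm above the counter; the flat floor of the cells is 3 mm above the counter. The box does not move. Cell centres at x = -65, 0 and +65 mm, y = 0.
- box_two: shallow open cardboard box with two cells in one row, 133 mm long, 68 mm wide. Origin: centre of its underside, on the counter; x runs along the row of cells, y across it, z up. Cells are square, 62 mm inside, 65 mm from centre to centre; outer and dividing walls 3 mm thick, their rim 12 mm above the counter; the flat floor of the cells is 3 mm above the counter. The box does not move. Cell centres at x = -32.5 and +32.5 mm, y = 0.
- dome_a: round brown chocolate, 38 mm across, upright sides to 24 mm, domed top at 32 mm; one of two alike, either may go in either box. Origin: centre of its underside; z up. Stands upright on the pale slab, whose top is 12 mm above the counter. Loose, about 30 g.
- dome_b: the second round domed chocolate, the same in every way as dome_a. Origin: centre of its underside; z up. Stands upright on the pale slab, whose top is 12 mm above the counter. Loose, about 30 g.
- flower: brown chocolate in the shape of a flower with four round petals (radius 10 mm, centred 12 mm out along +x, -x, +y, -y), 28 mm high, upright sides; 44 mm across the petals along x or y, 37 mm at 45 degrees to them, where a flat finger rests on two petals at once. Origin: centre of its underside; z up. Stands upright on the pale slab, whose top is 12 mm above the counter. Loose, about 30 g.
- square: square brown chocolate block, 34 x 34 mm, 28 mm high, sides along its x and y. Origin: centre of its underside; z up. Stands upright on the pale slab, whose top is 12 mm above the counter. Loose, about 30 g.
- bar: oblong brown chocolate bar, 44 mm along x, 24 mm along y, 28 mm high. Origin: centre of its underside; z up. Stands upright on the pale slab, whose top is 12 mm above the counter. Loose, about 30 g.
- ring: brown chocolate ring, 44 mm across with an 18 mm hole, 22 mm high; it is not used. Origin: centre of its underside; z up. Stands upright on the pale slab, whose top is 12 mm above the counter. Loose, about 30 g.
- nozzle: steel piping nozzle, a cone 28 mm across at the foot, 36 mm high, standing on its wide end among the chocolates; not used. Origin: centre of its underside; z up. Stands upright on the pale slab, whose top is 12 mm above the counter. Loose, about 30 g.
- cup: small white cup, 44 mm across the rim, 36 mm high, among the chocolates; not used. Origin: centre of its underside; z up. Stands on the same slab, top 12 mm above the counter. About 60 g.
Things that resemble listed ones, but are neither listed nor needed, are in the scene too. Leave any turquoise look-alike of the ring alone.

How it is judged:
By the outcome, as a careful person would: the job done as asked, in the order asked, and still so for the second after the job is handed in, with the robot touching nothing.
It also fails if it takes over 109 s, if anything falls off the work surface, if the arm or the gripper's body presses on something with over 40 N, if the wrist force passes 120 N, or if a joint passes its speed limit or range.

## Working session

There is one attempt and no reset: what is moved stays moved. The work goes in short steps, Python scripts to look and compute and a tool call to move; the robot and the scene stay as the last step left them, time stands still between calls to the robot, and variables do not carry over. Pictures are saved under pics/ and viewed, at most 14 in all, crops included, and the job is handed in when it is done.

Besides the shell and the picture viewer there is one more tool, called after "Call:" in YAML: its name, and indented under it one key for each argument. move_arm: Moves the arm, as the interface text tells. Shifts and turns lie within -1 to 1; 1 stands for 0.1 m of shift or pi rad of turn. Its arguments: {"type":"object","properties":{"motion":{"type":"array"},"fingers":{"type":"number"},"newtons":{"type":"number"}},"required":["motion"]}

```bash
mkdir -p pics; ls; cat > h.py <<'E'
import numpy as np, cv2
from cell import robot
from scipy.spatial.transform import Rotation as R
def cam(name):
    s=robot.observe(); c=robot.read_camera(name)
    if name=="wrist":
        T=np.eye(4);T[:3,:3]=R.from_euler('xyz',s['tool_rot']).as_matrix();T[:3,3]=s['tool_pos']
        c['extrinsics']=T@c['hand_eye']
    return c
def cloud(c):
    h,w=c['range_z'].shape;f=h/2/np.tan(np.radians(c['vfov'])/2)
    v,u=np.mgrid[:h,:w];z=c['range_z']
    P=np.stack([(u-c['cx'])/f*z,-(v-c['cy'])/f*z,-z,np.ones_like(z)],-1)
    return (P@c['extrinsics'].T)[...,:3]
def save(im,n): cv2.imwrite('pics/'+n,im[...,::-1])
E
python3 - <<'E'
from h import *
s=robot.observe();print(s['time'],s['tool_pos'],s['tool_rot'],s['opening'])
for n in('top','scene'):
    c=cam(n);save(c['image'],n+'.png');np.savez(n+'.npz',**{k:c[k] for k in c if k!='name'})
    print(n,c.keys(),c['vfov'],c['cx'],c['cy'],c['extrinsics'].round(3).tolist(),(c['range_z']==0).mean())
E
```

```text
pics
0.0 [ 0.22103609 -0.47574322  0.22603888] [-3.14002088e+00 -2.05706372e-04  4.34818589e-01] 0.09207639088011656
top dict_keys(['image', 'range_z', 'vfov', 'cx', 'cy', 'extrinsics']) 53.36937502185091 322.8479149529508 196.4228133144801 [[0.001, 0.987, -0.162, 0.423], [-1.0, 0.004, 0.017, 0.007], [0.018, 0.162, 0.987, 0.809], [0.0, 0.0, 0.0, 1.0]] 0.00405859375
scene dict_keys(['image', 'range_z', 'vfov', 'cx', 'cy', 'extrinsics']) 57.4718194364675 318.86106225310436 195.6193911636167 [[-0.416, -0.681, 0.602, 1.023], [0.909, -0.297, 0.292, 0.221], [-0.02, 0.669, 0.743, 0.58], [0.0, 0.0, 0.0, 1.0]] 0.0040078125
```

View pics/top.png

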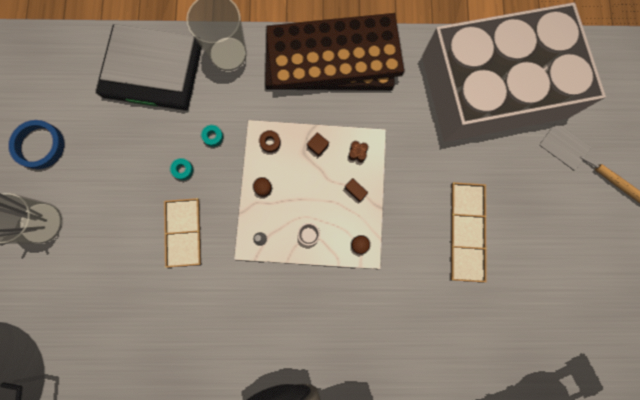

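View pics/scene.png

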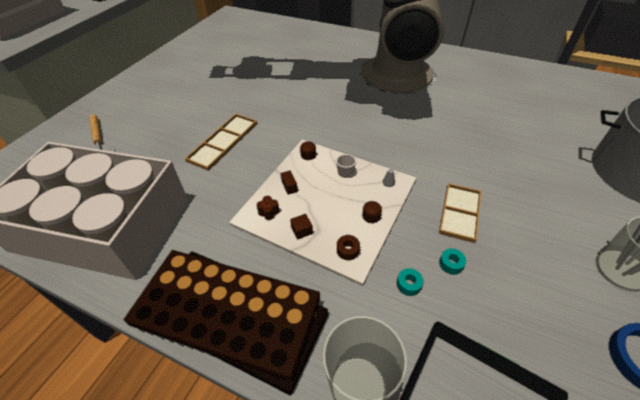

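The top view shows the ring (270,142), square (318,144), flower (358,151), domes (262,187) and (361,245), bar (356,190), nozzle (260,239), cup (308,235), box_two at (183,233) and box_three at (468,232). Now I'll measure their positions.

```bash
python3 - <<'E'
from h import *
from scipy import ndimage as N
for n in('top','scene'):
    c=dict(np.load(n+'.npz'));P=cloud(c);im=c['image'].astype(int)
    print(n,'table z',np.median(P[300:330,300:400,2]) if n=='top' else '')
    x,y,z=P[...,0],P[...,1],P[...,2]
    roi=(abs(y)<.4)&(x>.2)&(x<.75)
    m=roi&(z>.024)&(z<.06)
    L,k=N.label(m)
    for i in range(1,k+1):
        q=P[L==i]
        if not 40<len(q)<1500: continue
        zt=np.percentile(q[:,2],95); t=q[q[:,2]>zt-.004]
        r=cv2.minAreaRect((t[:,:2]*1000).astype(np.float32))
        vu=np.argwhere(L==i).mean(0).round()
        print(vu,len(q),'z %.4f'%zt,'c',np.round(r[0],1),'sz',np.round(r[1],1),'a',round(r[2],1),'mean',(t.mean(0)*1000).round(1))
    # boxes: cream floors + rims
    hsv=cv2.cvtColor(c['image'],cv2.COLOR_RGB2HSV)
    m=(hsv[...,1]>45)&(hsv[...,0]<30)&(z<.022)&(z>-.01)&roi
    m=N.binary_closing(m,iterations=1)
    L,k=N.label(m)
    for i in range(1,k+1):
        q=P[L==i]
        if len(q)<150: continue
        r=cv2.minAreaRect((q[:,:2]*1000).astype(np.float32))
        print('B',np.argwhere(L==i).mean(0).round(),len(q),'z',np.percentile(q[:,2],[5,50,95]).round(4),'c',np.round(r[0],1),'sz',np.round(r[1],1),'a',round(r[2],1))
E
```

```text
top table z -0.000674088766775327
[124. 465.] 556 z 0.0585 c [ 693.4 -312.3] sz [156.5  65.6] a 73.2 mean [ 699.4 -292.6   57.3]
[103. 170.] 164 z 0.0309 c [744.5 315.6] sz [75.9 11.5] a 88.8 mean [745.7 306.7  29.1]
[111. 500.] 96 z 0.0589 c [ 723.2 -370.5] sz [28.4  4.5] a 64.9 mean [ 723.4 -370.4   57.5]
[141. 269.] 318 z 0.0355 c [665.2 102.5] sz [42.3 40.3] a 2.1 mean [665.4 103.   33.6]
[144. 317.] 315 z 0.0419 c [658.6   5. ] sz [34.3 33.6] a 49.3 mean [658.6   5.1  39.9]
[151. 358.] 316 z 0.0417 c [644.  -76.8] sz [35.2 35.7] a 80.6 mean [644.  -76.4  39.8]
[186. 261.] 300 z 0.0446 c [569.8 115.7] sz [31.3 30.3] a 58.9 mean [570.1 115.8  42.7]
[189. 355.] 297 z 0.0417 c [564.9 -71.1] sz [43.4 23.9] a 46.2 mean [564.7 -71.3  39.8]
[233. 308.] 198 z 0.0489 c [475.9  21.9] sz [41.9 41.8] a 26.1 mean [477.1  21.8  47.3]
[238. 259.] 111 z 0.0487 c [467.8 118.5] sz [10.8 12. ] a 46.8 mean [467.9 118.8  47.3]
[244. 360.] 301 z 0.0443 c [456.3 -79.3] sz [29.7 31.3] a 43.9 mean [456.9 -78.9  42.5]
B [141. 293.] 2329 z [0.0094 0.0118 0.0143] c [570.5  53.1] sz [212.9 289.3] a 86.7
B [2
[... 872 characters left out ...]
99. 171.] 396 z 0.0580 c [ 711.4 -256.1] sz [78.8  3.1] a 10.8 mean [ 712.6 -256.    57. ]
[206. 267.] 329 z 0.0412 c [644.3 -77.9] sz [36.4 35.5] a 78.4 mean [645.1 -77.5  39.7]
[210. 371.] 301 z 0.0436 c [571.1 114.6] sz [30.9 30.9] a 20.2 mean [571.8 114.8  42. ]
[224. 301.] 355 z 0.0410 c [658.6   3.2] sz [36.  33.7] a 47.5 mean [659.4   4.1  39.4]
[245. 347.] 402 z 0.0348 c [665.6 101.7] sz [40.9 41.6] a 22.8 mean [666.5 101.8  33.3]
[330. 451.] 186 z 0.0301 c [745.8 309.2] sz [66.1 10.8] a 86.8 mean [746.2 301.9  28.6]
B [141. 220.] 1776 z [0.0009 0.0039 0.0125] c [ 735.6 -113.2] sz [862.4 183.8] a 37.2
B [213. 461.] 2018 z [0.0001 0.0027 0.0117] c [709.7 270.3] sz [ 84.6 629.5] a 88.7
```

```bash
python3 - <<'E'
from h import *
c=dict(np.load('top.npz'));im=c['image']
a=cv2.resize(im[115:275,230:390],None,fx=3.7,fy=3.7,interpolation=cv2.INTER_CUBIC)
save(a,'crop1.png')
E
```

```text
(no output)
```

View pics/crop1.png

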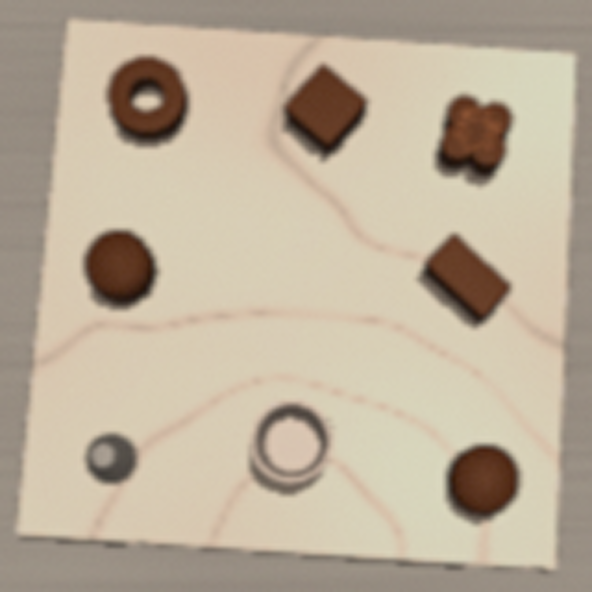

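The crop confirms the shapes and the top and scene cameras agree within about 1 mm. Next come the box poses and the obstacle heights.

```bash
python3 - <<'E'
from h import *
from scipy import ndimage as N
for n,rois in(('top',((155,275,440,497),(190,275,155,210))),('scene',((105,175,180,265),(178,248,430,490)))):
    c=dict(np.load(n+'.npz'));P=cloud(c)
    hsv=cv2.cvtColor(c['image'],cv2.COLOR_RGB2HSV)
    f=200/np.tan(np.radians(c['vfov'])/2);T=c['extrinsics']
    for r in rois:
        s=np.zeros(hsv.shape[:2],bool);s[r[0]:r[1],r[2]:r[3]]=1
        m=s&(hsv[...,1]>45)&(hsv[...,0]<30)
        L,k=N.label(m);i=np.argmax(np.bincount(L.ravel())[1:])+1
        m=N.binary_fill_holes(L==i);v,u=np.nonzero(m)
        out=[]
        for zz in (.012,):   # rim plane
            d=np.stack([(u-c['cx'])/f,-(v-c['cy'])/f,-np.ones(len(u))],-1)@T[:3,:3].T
            q=T[:3,3]+d*((zz-T[2,3])/d[:,2])[:,None]
            rr=cv2.minAreaRect((q[:,:2]*1000).astype(np.float32))
            print(n,r,np.round(rr[0],1),np.round(rr[1],1),round(rr[2],2))
c=dict(np.load('top.npz'));P=cloud(c);x,y,z=P[...,0],P[...,1],P[...,2]
m=(y<-.1)&(y>-.5)&(z>.05)&(x>.4)
print('white box zmax',np.percentile(z[m],99),'minx',np.percentile(x[m],1),'maxy',np.percentile(y[m],99.5))
m=(y<-.1)&(y>-.29)&(z>.05)&(x>.4);print('in y>-.29: minx',np.percentile(x[m],1))
m=(y>-.1)&(y<.3)&(z>.05)&(x>.3);print('tall mid: minx',x[m].min(),'z',np.percentile(z[m],99), m.sum())
E
```

```text
top (155, 275, 440, 497) [ 491.7 -300.6] [ 74.5 188.8] 87.09
top (190, 275, 155, 210) [481.4 274.2] [137.2  73.7] 4.59
scene (105, 175, 180, 265) [ 486.2 -297.9] [ 81.5 208.9] 86.56
scene (178, 248, 430, 490) [485.3 274.5] [145.1  71.8] 4.44
white box zmax 0.11826233202247698 minx 0.6789756582995148 maxy -0.1297941582081278
in y>-.29: minx 0.6754958962949047
tall mid: minx 0.4229550759801634 z 0.8092304574169207 3839
```

```bash
cat > plan.py <<'E'
import sys,json,numpy as np
from scipy.spatial.transform import Rotation as R
def plan(start,*wps,step=.05,dwell=1):
    """start/wps: x,y,z (mm), yaw (deg), tool down. Prints calls' rows in tool units."""
    p=np.array(start,float)
    for w in wps:
        w=np.array(w,float);d=w-p;Rs=R.from_euler('xyz',[180,0,p[3]],degrees=True)
        t=Rs.inv().apply(d[:3]/1000)
        n=max(1,int(np.ceil(max(abs(t).max()/.0999,0)-1e-9)))
        for k in range(n):
            a=p+d*k/n;b=p+d*(k+1)/n
            Ra=R.from_euler('xyz',[180,0,a[3]],degrees=True)
            s=Ra.inv().apply((b-a)[:3]/1000)/.1
            rz=-(b-a)[3]/180
            m=max(1,int(np.ceil(np.linalg.norm((b-a)[:3])/1000/step-1e-9)),int(np.ceil(abs((b-a)[3])/10-1e-9)))
            rows=[[round(float(x)*j/m,3)+0 for x in (*s,0,0,rz)] for j in range(1,m+1)]
            if k==n-1: rows+=[rows[-1]]*dwell
            print('->',b.round(1).tolist());print(json.dumps(rows))
        p=w
E
python3 - <<'E'
from plan import *
plan((221,-475.7,226,24.9),(490,-299.5,240,-3),step=.06)
E
```

```text
-> [288.2, -431.6, 229.5, 17.9]
[[0.398, -0.058, -0.018, 0.0, 0.0, 0.019], [0.795, -0.116, -0.035, 0.0, 0.0, 0.039]]
-> [355.5, -387.6, 233.0, 11.0]
[[0.388, -0.106, -0.018, 0.0, 0.0, 0.019], [0.775, -0.212, -0.035, 0.0, 0.0, 0.039]]
-> [422.8, -343.6, 236.5, 4.0]
[[0.372, -0.152, -0.018, 0.0, 0.0, 0.019], [0.744, -0.305, -0.035, 0.0, 0.0, 0.039]]
-> [490.0, -299.5, 240.0, -3.0]
[[0.351, -0.196, -0.018, 0.0, 0.0, 0.019], [0.701, -0.393, -0.035, 0.0, 0.0, 0.039], [0.701, -0.393, -0.035, 0.0, 0.0, 0.039]]
```

Call:
move_arm:
  motion:
    - [0.398,-0.058,-0.018,0,0,0.019]
    - [0.795,-0.116,-0.035,0,0,0.039]
  fingers: 1
  newtons: 10

```text
time: 0.35
tool_pos: [0.2887, -0.4316, 0.2298]
tool_rot: [-3.141, 0.0, 0.309]
contact_force: [0.7, -0.5, 0.8]
opening: 0.0916
grip_force: 0.0
```

Call:
move_arm:
  motion:
    - [0.388,-0.106,-0.018,0,0,0.019]
    - [0.775,-0.212,-0.035,0,0,0.039]

```text
time: 0.6
tool_pos: [0.3565, -0.3872, 0.2334]
tool_rot: [-3.141, 0.0, 0.187]
contact_force: [1.5, -0.4, 0.7]
opening: 0.092
grip_force: 0.0
```

Call:
move_arm:
  motion:
    - [0.372,-0.152,-0.018,0,0,0.019]
    - [0.744,-0.305,-0.035,0,0,0.039]

```text
time: 0.85
tool_pos: [0.4238, -0.3432, 0.2369]
tool_rot: [-3.141, 0.001, 0.065]
contact_force: [-0.2, 0.5, 1.0]
opening: 0.0921
grip_force: 0.0
```

Call:
move_arm:
  motion:
    - [0.351,-0.196,-0.018,0,0,0.019]
    - [0.701,-0.393,-0.035,0,0,0.039]
    - [0.701,-0.393,-0.035,0,0,0.039]
    - [0.701,-0.393,-0.035,0,0,0.039]

```text
time: 1.35
tool_pos: [0.4897, -0.3004, 0.2402]
tool_rot: [-3.141, 0.001, -0.054]
contact_force: [-0.2, 0.3, 1.0]
opening: 0.0914
grip_force: 0.0
```

```bash
python3 - <<'E'
from h import *
s=robot.observe();print(s['time'],s['tool_pos'],s['tool_rot'],s['opening'],s['contact_force'])
c=cam('wrist');save(c['image'],'w1.png');np.savez('w1.npz',**c);print(c['vfov'],c['cx'],c['cy'],c['hand_eye'].round(3).tolist())
E
```

```text
1.35 [ 0.4896536  -0.30038275  0.24023591] [-3.14142034e+00  1.19123231e-03 -5.44212318e-02] 0.09137404247668078 [-0.23075934  0.30538179  0.95612717]
62.36491148936293 314.4829142463017 206.0553612513494 [[0.0, 0.95, 0.312, 0.085], [1.0, -0.0, 0.0, 0.0], [0.001, 0.312, -0.95, -0.158], [0.0, 0.0, 0.0, 1.0]]
```

View pics/w1.png

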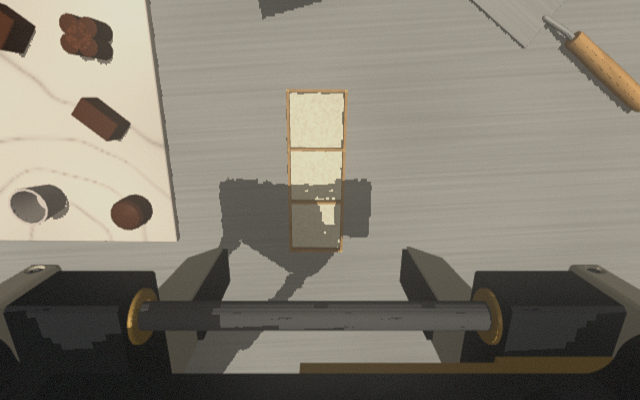

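The wrist view shows box_three with rim corners at about (287,90), (348,90), (342,251) and (290,249).

```bash
cat >> h.py <<'E'
def pix2w(c,uv,z):
    f=200/np.tan(np.radians(c['vfov'])/2);T=c['extrinsics'];uv=np.asarray(uv,float)
    d=np.stack([(uv[:,0]-c['cx'])/f,-(uv[:,1]-c['cy'])/f,-np.ones(len(uv))],-1)@T[:3,:3].T
    return (T[:3,3]+d*((z-T[2,3])/d[:,2])[:,None])*1000
E
python3 - <<'E'
from h import *
from scipy import ndimage as N
c=dict(np.load('w1.npz'))
q=pix2w(c,[(287,90),(348,90),(342,251),(290,249)],.012)
print(q.round(1).tolist(), q.mean(0),[np.linalg.norm(q[i]-q[i-1]).round(1) for i in range(4)])
P=cloud(c);print('table z',np.median(P[100:150,400:440,2]),'floor',np.median(P[100:140,300:335,2]),'slab',np.median(P[140:160,30:60,2]))
m=(abs(P[...,1]+.3)<.06)&(abs(P[...,0]-.49)<.13)&(P[...,2]>.009)&(P[...,2]<.02)
hsv=cv2.cvtColor(c['image'],cv2.COLOR_RGB2HSV)
m2=np.zeros(m.shape,bool);m2[84:257,280:354]=1
m2&=(hsv[...,1]>90)&(hsv[...,0]<25)
L,k=N.label(m2,np.ones((3,3)));m2=L==np.argmax(np.bincount(L.ravel())[1:])+1
v,u=np.nonzero(m2);print(u.min(),u.max(),v.min(),v.max(),m2.sum())
r=cv2.minAreaRect((pix2w(c,np.c_[u,v],.012)[:,:2]).astype(np.float32));print(r)
r=cv2.minAreaRect((P[m][:,:2]*1000).astype(np.float32));print('depth rim',r,m.sum())
# domes/bar etc. from wrist depth
L,k=N.label((P[...,2]>.024)&(P[...,2]<.055)&(P[...,1]>-.14)&(P[...,0]>.42))
for i in range(1,k+1):
    t=P[L==i]
    if len(t)<150: continue
    zt=np.percentile(t[:,2],95);t=t[t[:,2]>zt-.004]
    r=cv2.minAreaRect((t[:,:2]*1000).astype(np.float32));print(np.argwhere(L==i).mean(0).round(),zt.round(4),np.round(r[0],1),np.round(r[1],1),round(r[2],1))
E
```

```text
[[583.9, -275.3, 12.0], [580.3, -342.4, 12.0], [385.2, -330.3, 12.0], [391.6, -263.8, 12.0]] [ 485.25304018 -302.96208688   12.        ] [np.float64(192.6), np.float64(67.2), np.float64(195.4), np.float64(66.9)]
table z -0.0003138140102931508 floor 0.0027912489035284427 slab 0.011920389606930731
286 347 89 251 1089
((484.970947265625, -302.0037536621094), (67.60539245605469, 196.52694702148438), 86.61566925048828)
depth rim ((483.60552978515625, -301.9414978027344), (68.20458984375, 197.7728729248047), 86.61311340332031) 1528
[30. 10.] 0.0406 [651.   -8.6] [14.1 36.3] 70.3
[36. 83.] 0.0409 [644.2 -78.2] [37.3 36.3] 77.5
[119.  98.] 0.0409 [564.7 -72.8] [44.2 24.1] 46.5
[205.  33.] 0.0484 [475.7  20.8] [43.  42.8] 66.9
[214. 129.] 0.0441 [456.8 -80.4] [32.1 31.9] 84.5
```

```bash
python3 - <<'E'
from plan import *
plan((489.7,-300.2,240.2,-3.1),(456.7,-80,90,-3.4),(456.7,-80,23.5,-3.4),step=.055,dwell=2)
E
```

```text
-> [478.7, -226.8, 190.1, -3.2]
[[-0.075, -0.363, 0.25, 0.0, 0.0, 0.0], [-0.15, -0.727, 0.501, 0.0, 0.0, 0.001]]
-> [467.7, -153.4, 140.1, -3.3]
[[-0.075, -0.363, 0.25, 0.0, 0.0, 0.0], [-0.151, -0.727, 0.501, 0.0, 0.0, 0.001]]
-> [456.7, -80.0, 90.0, -3.4]
[[-0.076, -0.363, 0.25, 0.0, 0.0, 0.0], [-0.152, -0.726, 0.501, 0.0, 0.0, 0.001], [-0.152, -0.726, 0.501, 0.0, 0.0, 0.001], [-0.152, -0.726, 0.501, 0.0, 0.0, 0.001]]
-> [456.7, -80.0, 23.5, -3.4]
[[0.0, 0.0, 0.333, 0.0, 0.0, 0.0], [0.0, 0.0, 0.665, 0.0, 0.0, 0.0], [0.0, 0.0, 0.665, 0.0, 0.0, 0.0], [0.0, 0.0, 0.665, 0.0, 0.0, 0.0]]
```

Call:
move_arm:
  motion:
    - [-0.075,-0.363,0.25,0,0,0]
    - [-0.15,-0.727,0.5,0,0,0.001]
  fingers: 0.35

```text
time: 1.65
tool_pos: [0.4781, -0.2272, 0.1901]
tool_rot: [3.141, -0.0, -0.061]
contact_force: [0.1, 1.5, -0.3]
opening: 0.0761
grip_force: 0.0
```

Call:
move_arm:
  motion:
    - [-0.075,-0.363,0.25,0,0,0]
    - [-0.151,-0.727,0.5,0,0,0.001]

```text
time: 1.9
tool_pos: [0.4674, -0.1533, 0.1402]
tool_rot: [3.141, -0.0, -0.063]
contact_force: [1.0, 0.4, 0.1]
opening: 0.0624
grip_force: 0.0
```

Call:
move_arm:
  motion:
    - [-0.076,-0.363,0.25,0,0,0]
    - [-0.152,-0.726,0.502,0,0,0.001]
    - [-0.152,-0.726,0.502,0,0,0.001]
    - [-0.152,-0.726,0.502,0,0,0.001]
    - [-0.152,-0.726,0.502,0,0,0.001]

```text
time: 2.52
tool_pos: [0.4585, -0.0814, 0.0913]
tool_rot: [3.141, -0.002, -0.066]
contact_force: [0.2, -0.5, -0.7]
opening: 0.0619
grip_force: 0.0
```

```bash
python3 - <<'E'
from h import *
s=robot.observe();print(s['time'],s['tool_pos'],s['tool_rot'],s['opening'],s['contact_force'])
c=cam('wrist');save(c['image'],'w2.png')
E
```

```text
2.525 [ 0.45850209 -0.08143439  0.09133845] [ 3.14075343e+00 -2.08702134e-03 -6.62475186e-02] 0.06194295644632324 [ 0.24976504 -0.47957364 -0.67334078]
```

View pics/w2.png

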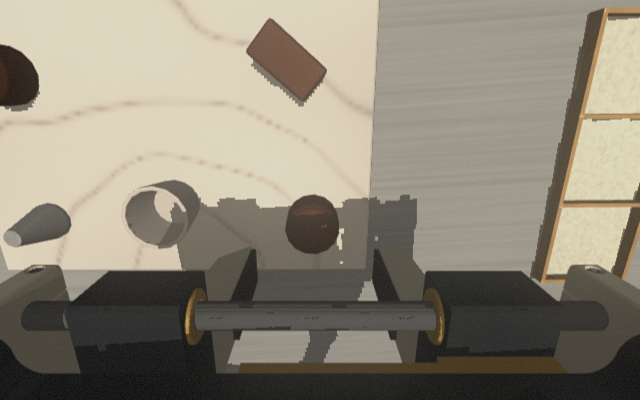

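The dome is at (313,222), between the fingers, whose midpoint is about x=315. I'll check the tool-relative offset and the pose reading.

```bash
cat > rel.py <<'E'
from h import *
from scipy import ndimage as N
def rel(zlo,zhi,box=.09):
    """objects in tool-relative (mm), plus state"""
    for _ in range(2):
        s=robot.observe();print(round(s['time'],2),'tcp',(s['tool_pos']*1000).round(1),'rot',np.degrees(s['tool_rot']).round(2),'f',s['contact_force'].round(1),'open',round(s['opening']*1000,1),'grip',round(s['grip_force'],1))
        c=cam('wrist')
    P=cloud(c);z=P[...,2]
    print('lowplane',np.median(z[5:200]).round(4))
    L,k=N.label((z>zlo)&(z<zhi));iT=np.linalg.inv(c['extrinsics']@np.linalg.inv(c['hand_eye']))
    for i in range(1,k+1):
        t=P[L==i]
        if len(t)<300: continue
        zt=np.percentile(t[:,2],95);t=t[t[:,2]>zt-.004]
        r=cv2.minAreaRect((t[:,:2]*1000).astype(np.float32))
        q=iT[:3,:3]@np.array([r[0][0]/1000,r[0][1]/1000,zt])+iT[:3,3]
        print(np.argwhere(L==i).mean(0).round(),'w',np.round(r[0],1),'zt',round(zt*1000,1),'sz',np.round(r[1],1),round(r[2],1),'tool',(q*1000).round(1))
    return c
E
python3 - <<'E'
from rel import *
rel(.026,.055)
E
```

```text
2.58 tcp [458.4 -81.3  91.2] rot [ 1.7996e+02 -1.1000e-01 -3.8000e+00] f [1.4 0.6 0.6] open 62.1 grip 0.0
2.62 tcp [458.2 -81.1  91.1] rot [ 1.7997e+02 -8.0000e-02 -3.7900e+00] f [-0.6 -0.7  0.2] open 61.9 grip 0.0
lowplane 0.0111
[ 59. 286.] w [564.9 -72.3] zt 40.7 sz [44. 24.] 46.1 tool [105.8 -15.9  50.5]
[78.  9.] w [565.3  98.9] zt 38.1 sz [ 6.4 26.4] 71.1 tool [  94.9 -186.8   53.1]
[216. 156.] w [475.8  21.2] zt 48.2 sz [42.8 43.5] 1.6 tool [  10.7 -103.3   42.8]
[227. 312.] w [457.  -79.6] zt 43.7 sz [32.8 33. ] 87.4 tool [-1.4 -1.4 47.4]
[230.  30.] w [468.4 117.5] zt 48.2 sz [13.2 13.6] 24.4 tool [  -3.1 -198.9   42.8]
```

Call:
move_arm:
  motion:
    - [0,0,0.333,0,0,0]
    - [0,0,0.6,0,0,0]
    - [0,0,0.665,0,0,0]
    - [0,0,0.665,0,0,0]
    - [0,0,0.665,0,0,0]
    - [0,0,0.665,0,0,0]

```text
time: 3.42
tool_pos: [0.4583, -0.0802, 0.0248]
tool_rot: [3.141, -0.002, -0.065]
contact_force: [0.6, 0.5, 0.1]
opening: 0.062
grip_force: 0.0
```

```bash
python3 - <<'E'
from rel import *
rel(.026,.055)
E
```

```text
3.42 tcp [458.3 -80.2  24.8] rot [ 1.7997e+02 -1.0000e-01 -3.7100e+00] f [0.6 0.5 0.1] open 62.0 grip 0.0
3.48 tcp [458.2 -80.2  24.7] rot [ 1.7997e+02 -8.0000e-02 -3.7100e+00] f [-0.5  0.2  0.4] open 62.2 grip 0.0
lowplane 0.0112
[ 44. 277.] w [565.  -72.3] zt 40.7 sz [44.1 24.1] 46.2 tool [106.1 -14.7 -15.9]
[249.  95.] w [481.4  21.6] zt 48.0 sz [32.4 41.8] 20.0 tool [  16.6 -103.1  -23.3]
[271. 314.] w [460.7 -80.2] zt 43.7 sz [32.9 26.7] 86.7 tool [  2.5  -0.2 -18.9]
[269. 238.] w [468.3 -44.6] zt 53.8 sz [22.3 10.2] 48.1 tool [  7.9 -36.2 -29.1]
[269. 391.] w [ 463.2 -117. ] zt 53.9 sz [10.7 23. ] 36.4 tool [  7.5  36.5 -29.1]
```

Call:
move_arm:
  motion:
    - [-0.013,0,0.012,0,0,0]
    - [-0.013,0,0.012,0,0,0]

```text
time: 3.78
tool_pos: [0.4563, -0.0799, 0.0228]
tool_rot: [3.142, 0.0, -0.065]
contact_force: [-0.4, 0.2, -0.4]
opening: 0.0621
grip_force: 0.0
```

Call:
move_arm:
  motion:
    - [0,0,0,0,0,0]
    - [0,0,0,0,0,0]
    - [0,0,0,0,0,0]
    - [0,0,0,0,0,0]
    - [0,0,0,0,0,0]
    - [0,0,0,0,0,0]
  fingers: -1
  newtons: 10

```text
time: 4.53
tool_pos: [0.4565, -0.0799, 0.0228]
tool_rot: [3.141, -0.0, -0.065]
contact_force: [-0.9, 0.3, -0.5]
opening: 0.0375
grip_force: 10.0
```

```bash
python3 - <<'E'
from plan import *
plan((456.5,-79.9,22.8,-3.7),(456.5,-79.9,80,-3.7),(484.5,-302,80,-3.4),(484.5,-302,22,-3.4),step=.05,dwell=1)
E
```

```text
-> [456.5, -79.9, 80.0, -3.7]
[[0.0, 0.0, -0.286, 0.0, 0.0, 0.0], [0.0, 0.0, -0.572, 0.0, 0.0, 0.0], [0.0, 0.0, -0.572, 0.0, 0.0, 0.0]]
-> [465.8, -153.9, 80.0, -3.6]
[[0.07, 0.366, 0.0, 0.0, 0.0, 0.0], [0.141, 0.733, 0.0, 0.0, 0.0, -0.001]]
-> [475.2, -228.0, 80.0, -3.5]
[[0.07, 0.367, 0.0, 0.0, 0.0, 0.0], [0.14, 0.733, 0.0, 0.0, 0.0, -0.001]]
-> [484.5, -302.0, 80.0, -3.4]
[[0.069, 0.367, 0.0, 0.0, 0.0, 0.0], [0.138, 0.733, 0.0, 0.0, 0.0, -0.001], [0.138, 0.733, 0.0, 0.0, 0.0, -0.001]]
-> [484.5, -302.0, 22.0, -3.4]
[[0.0, 0.0, 0.29, 0.0, 0.0, 0.0], [0.0, 0.0, 0.58, 0.0, 0.0, 0.0], [0.0, 0.0, 0.58, 0.0, 0.0, 0.0]]
```

Call:
move_arm:
  motion:
    - [0,0,-0.286,0,0,0]
    - [0,0,-0.572,0,0,0]
    - [0,0,-0.572,0,0,0]

```text
time: 4.9
tool_pos: [0.4577, -0.0803, 0.0816]
tool_rot: [3.14, -0.004, -0.065]
contact_force: [0.0, 0.5, -0.6]
opening: 0.0376
grip_force: 10.0
```

Call:
move_arm:
  motion:
    - [0.07,0.366,0,0,0,0]
    - [0.141,0.733,0,0,0,-0.001]

```text
time: 5.15
tool_pos: [0.4654, -0.1543, 0.0791]
tool_rot: [-3.141, 0.001, -0.06]
contact_force: [0.3, 0.2, -0.3]
opening: 0.0373
grip_force: 10.0
```

Call:
move_arm:
  motion:
    - [0.07,0.366,0,0,0,0]
    - [0.14,0.733,0,0,0,-0.001]

```text
time: 5.4
tool_pos: [0.4747, -0.2288, 0.0788]
tool_rot: [-3.141, 0.002, -0.058]
contact_force: [0.9, -0.3, 0.5]
opening: 0.0373
grip_force: 10.0
```

Call:
move_arm:
  motion:
    - [0.07,0.366,0,0,0,0]
    - [0.138,0.733,0,0,0,-0.001]
    - [0.138,0.733,0,0,0,-0.001]
    - [0.138,0.733,0,0,0,-0.001]

```text
time: 5.9
tool_pos: [0.484, -0.3011, 0.0788]
tool_rot: [-3.14, 0.002, -0.056]
contact_force: [-0.8, 0.5, -0.8]
opening: 0.0376
grip_force: 10.0
```

Call:
move_arm:
  motion:
    - [0,0,0.29,0,0,0]
    - [0,0,0.5,0,0,0]
    - [0,0,0.58,0,0,0]
    - [0,0,0.58,0,0,0]
    - [0,0,0.58,0,0,0]

```text
time: 6.52
tool_pos: [0.4853, -0.3021, 0.0229]
tool_rot: [3.141, -0.001, -0.055]
contact_force: [-0.1, 0.0, 0.1]
opening: 0.037
grip_force: 10.0
```

```bash
python3 - <<'E'
from rel import *
c=rel(.026,.055);save(c['image'],'w3.png')
E
```

```text
6.53 tcp [ 485.3 -302.1   22.9] rot [ 1.7995e+02 -7.0000e-02 -3.1500e+00] f [-0.1  0.   0.1] open 37.0 grip 10.0
6.58 tcp [ 485.3 -302.2   23. ] rot [ 1.7994e+02 -8.0000e-02 -3.1600e+00] f [-0.1  0.3 -0.2] open 37.7 grip 10.0
lowplane -0.0002
[269. 314.] w [ 488.8 -303. ] zt 50.9 sz [70.7 16.9] 87.5 tool [  3.6   0.7 -27.9]
```

View pics/w3.png

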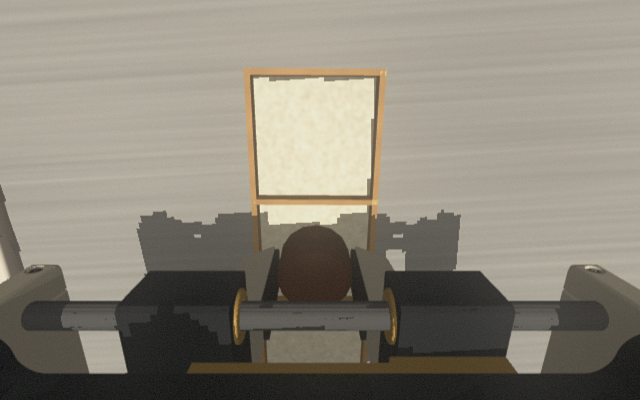

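The dome at (315,265) is centred between the side walls of the middle cell, just behind the divider at row 202. Lowering it gently.

Call:
move_arm:
  motion:
    - [0,0,0.05,0,0,0]
    - [0,0,0.08,0,0,0]
    - [0,0,0.08,0,0,0]
    - [0,0,0.08,0,0,0]

```text
time: 7.12
tool_pos: [0.4847, -0.302, 0.0139]
tool_rot: [-3.142, 0.0, -0.055]
contact_force: [-0.6, 0.3, 0.0]
opening: 0.0373
grip_force: 10.0
```

Call:
move_arm:
  motion:
    - [0,0,0.005,0,0,0]
    - [0,0,0.01,0,0,0]
    - [0,0,0.01,0,0,0]

```text
time: 7.5
tool_pos: [0.4847, -0.302, 0.0137]
tool_rot: [3.141, -0.0, -0.055]
contact_force: [-1.8, 2.3, 7.3]
opening: 0.0375
grip_force: 10.0
```

Call:
move_arm:
  motion:
    - [0,0,-0.004,0,0,0]
    - [0,0,-0.004,0,0,0]

```text
time: 7.75
tool_pos: [0.4848, -0.302, 0.0137]
tool_rot: [3.141, -0.0, -0.055]
contact_force: [-2.1, 0.5, 5.7]
opening: 0.0374
grip_force: 10.0
```

Call:
move_arm:
  motion:
    - [0,0,0,0,0,0]
    - [0,0,0,0,0,0]
    - [0,0,0,0,0,0]
    - [0,0,0,0,0,0]
    - [0,0,0,0,0,0]
  fingers: 0.2

```text
time: 8.38
tool_pos: [0.4847, -0.302, 0.0134]
tool_rot: [3.142, 0.0, -0.055]
contact_force: [-0.1, -0.1, -0.3]
opening: 0.0551
grip_force: 0.0
```

Call:
move_arm:
  motion:
    - [0,0,-0.2,0,0,0]
    - [0,0,-0.55,0,0,0]
    - [0,0,-0.9,0,0,0]
    - [0,0,-0.9,0,0,0]
    - [0,0,-0.9,0,0,0]

```text
time: 9.0
tool_pos: [0.4843, -0.3016, 0.1028]
tool_rot: [-3.141, 0.001, -0.055]
contact_force: [0.1, 0.5, -0.3]
opening: 0.0553
grip_force: 0.0
```

```bash
python3 - <<'E'
from rel import *
c=rel(.02,.055)
from plan import *
s=robot.observe();p=s['tool_pos']*1000
plan((*p,np.degrees(s['tool_rot'][2])),(644.1,-77.5,90,-11),(644.1,-77.5,23,-11),step=.055,dwell=2)
E
```

```text
9.0 tcp [ 484.3 -301.6  102.8] rot [-1.7997e+02  5.0000e-02 -3.1700e+00] f [ 0.1  0.5 -0.3] open 55.3 grip 0.0
9.05 tcp [ 484.1 -301.5  102.3] rot [-1.7993e+02  9.0000e-02 -3.1700e+00] f [-0.6  1.  -0.1] open 55.1 grip 0.0
lowplane -0.0
[136.   7.] w [554.  -91.8] zt 33.2 sz [ 6.3 17.1] 70.1 tool [  58.3 -213.1   69.3]
[214. 315.] w [ 485.4 -302.4] zt 34.8 sz [32.5 33.2] 51.8 tool [ 1.4  1.  67.6]
-> [537.4, -226.8, 98.1, -5.8]
[[0.246, -0.387, 0.02, 0.0, 0.0, 0.007], [0.491, -0.775, 0.04, 0.0, 0.0, 0.015]]
-> [590.8, -152.1, 94.0, -8.4]
[[0.228, -0.398, 0.02, 0.0, 0.0, 0.007], [0.456, -0.796, 0.04, 0.0, 0.0, 0.015]]
-> [644.1, -77.5, 90.0, -11.0]
[[0.209, -0.408, 0.02, 0.0, 0.0, 0.007], [0.419, -0.816, 0.04, 0.0, 0.0, 0.015], [0.419, -0.816, 0.04, 0.0, 0.0, 0.015], [0.419, -0.816, 0.04, 0.0, 0.0, 0.015]]
-> [644.1, -77.5, 23.0, -11.0]
[[0.0, 0.0, 0.335, 0.0, 0.0, 0.0], [0.0, 0.0, 0.67, 0.0, 0.0, 0.0], [0.0, 0.0, 0.67, 0.0, 0.0, 0.0], [0.0, 0.0, 0.67, 0.0, 0.0, 0.0]]
```

Call:
move_arm:
  motion:
    - [0.246,-0.387,0.02,0,0,0.007]
    - [0.491,-0.775,0.04,0,0,0.015]
  fingers: 0.3

```text
time: 9.35
tool_pos: [0.5379, -0.2266, 0.0981]
tool_rot: [-3.141, 0.002, -0.105]
contact_force: [0.5, 0.2, -0.3]
opening: 0.0597
grip_force: 0.0
```

Call:
move_arm:
  motion:
    - [0.228,-0.398,0.02,0,0,0.007]
    - [0.456,-0.796,0.04,0,0,0.015]

```text
time: 9.6
tool_pos: [0.5917, -0.1514, 0.094]
tool_rot: [-3.141, 0.002, -0.151]
contact_force: [0.8, -0.0, -0.9]
opening: 0.0596
grip_force: 0.0
```

Call:
move_arm:
  motion:
    - [0.209,-0.408,0.02,0,0,0.007]
    - [0.419,-0.816,0.04,0,0,0.015]
    - [0.419,-0.816,0.04,0,0,0.015]
    - [0.419,-0.816,0.04,0,0,0.015]
    - [0.419,-0.816,0.04,0,0,0.015]

```text
time: 10.22
tool_pos: [0.6444, -0.0795, 0.091]
tool_rot: [3.141, 0.001, -0.198]
contact_force: [0.8, -0.1, 0.4]
opening: 0.0595
grip_force: 0.0
```

```bash
python3 - <<'E'
from rel import *
c=rel(.026,.055);save(c['image'],'w4.png')
E
```

```text
10.22 tcp [644.4 -79.5  91. ] rot [ 1.7998e+02  6.0000e-02 -1.1350e+01] f [ 0.8 -0.1  0.4] open 59.5 grip 0.0
10.28 tcp [644.5 -79.6  91.3] rot [ 1.7999e+02  3.0000e-02 -1.1360e+01] f [-0.2  0.4  0.3] open 59.5 grip 0.0
lowplane 0.0001
[27. 69.] w [798.7  22.9] zt 48.8 sz [ 28.6 107.5] 6.0 tool [ 131.  -130.9   42.3]
[ 64. 587.] w [ 710.5 -255.5] zt 53.6 sz [74.6  3.4] 11.5 tool [ 99.3 159.5  37.6]
[228. 193.] w [659.3   3.8] zt 40.6 sz [34.1 34.5] 49.9 tool [ -1.9 -84.7  50.6]
[225. 311.] w [644.7 -77.7] zt 40.7 sz [36.2 36.8] 77.3 tool [-0.1 -1.9 50.6]
[242.  62.] w [666.4 101.3] zt 34.6 sz [43.6 42.4] 54.0 tool [ -14.1 -181.6   56.6]
[337. 334.] w [559.2 -75.8] zt 40.6 sz [31.3 20.7] 45.0 tool [-84.3  13.1  50.7]
```

View pics/w4.png

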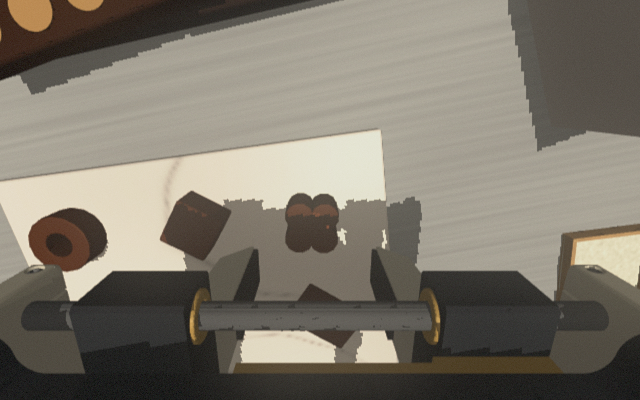

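The flower at (312,223) is lined up with the fingers, with the square 11 mm clear. Going down with a small correction, then gripping.

Call:
move_arm:
  motion:
    - [0.001,-0.018,0.333,0,0,0.005]
    - [0.001,-0.018,0.6,0,0,0.005]
    - [0.001,-0.018,0.675,0,0,0.005]
    - [0.001,-0.018,0.675,0,0,0.005]
    - [0.001,-0.018,0.675,0,0,0.005]
    - [0.001,-0.018,0.675,0,0,0.005]

```text
time: 11.08
tool_pos: [0.6462, -0.0768, 0.0251]
tool_rot: [3.141, -0.002, -0.212]
contact_force: [-0.1, -0.2, 0.7]
opening: 0.0592
grip_force: 0.0
```

Call:
move_arm:
  motion:
    - [-0.015,0.005,0.018,0,0,0]
    - [-0.015,0.005,0.018,0,0,0]

```text
time: 11.32
tool_pos: [0.6438, -0.0767, 0.0221]
tool_rot: [3.142, 0.0, -0.212]
contact_force: [0.3, 0.0, 0.1]
opening: 0.0598
grip_force: 0.0
```

Call:
move_arm:
  motion:
    - [0,0,0,0,0,0]
    - [0,0,0,0,0,0]
    - [0,0,0,0,0,0]
    - [0,0,0,0,0,0]
    - [0,0,0,0,0,0]
    - [0,0,0,0,0,0]
  fingers: -1

```text
time: 12.08
tool_pos: [0.644, -0.0768, 0.0221]
tool_rot: [3.142, -0.0, -0.212]
contact_force: [0.1, 0.2, 0.3]
opening: 0.0371
grip_force: 10.0
```

Call:
move_arm:
  motion:
    - [0,0,-0.2,0,0,0]
    - [0,0,-0.58,0,0,0]
    - [0,0,-0.58,0,0,0]
    - [0,0,-0.58,0,0,0]

```text
time: 12.58
tool_pos: [0.6435, -0.0766, 0.0796]
tool_rot: [3.142, 0.001, -0.212]
contact_force: [-0.1, 0.7, -0.7]
opening: 0.0363
grip_force: 10.0
```

```bash
python3 - <<'E'
from plan import *
from cell import robot
s=robot.observe();p=s['tool_pos']*1000
plan((*p,np.degrees(s['tool_rot'][2])),(549.4,-306,80,-3.4),(549.4,-306,23,-3.4),step=.055,dwell=2)
E
```

```text
-> [612.2, -153.1, 79.7, -9.2]
[[-0.073, 0.407, -0.001, 0.0, 0.0, -0.008], [-0.146, 0.813, -0.001, 0.0, 0.0, -0.016]]
-> [580.8, -229.5, 79.9, -6.3]
[[-0.093, 0.402, -0.001, 0.0, 0.0, -0.008], [-0.187, 0.805, -0.001, 0.0, 0.0, -0.016]]
-> [549.4, -306.0, 80.0, -3.4]
[[-0.114, 0.397, -0.001, 0.0, 0.0, -0.008], [-0.228, 0.794, -0.001, 0.0, 0.0, -0.016], [-0.228, 0.794, -0.001, 0.0, 0.0, -0.016], [-0.228, 0.794, -0.001, 0.0, 0.0, -0.016]]
-> [549.4, -306.0, 23.0, -3.4]
[[0.0, 0.0, 0.285, 0.0, 0.0, 0.0], [0.0, 0.0, 0.57, 0.0, 0.0, 0.0], [0.0, 0.0, 0.57, 0.0, 0.0, 0.0], [0.0, 0.0, 0.57, 0.0, 0.0, 0.0]]
```

Call:
move_arm:
  motion:
    - [-0.073,0.407,0,0,0,-0.008]
    - [-0.146,0.813,0,0,0,-0.016]

```text
time: 12.82
tool_pos: [0.6114, -0.1532, 0.0784]
tool_rot: [-3.141, 0.003, -0.16]
contact_force: [-0.5, 0.1, -0.2]
opening: 0.0366
grip_force: 10.0
```

Call:
move_arm:
  motion:
    - [-0.093,0.402,0,0,0,-0.008]
    - [-0.187,0.805,0,0,0,-0.016]

```text
time: 13.08
tool_pos: [0.5797, -0.2303, 0.0785]
tool_rot: [-3.141, 0.003, -0.111]
contact_force: [0.3, 0.2, -0.3]
opening: 0.0367
grip_force: 10.0
```

Call:
move_arm:
  motion:
    - [-0.114,0.397,0,0,0,-0.008]
    - [-0.228,0.794,0,0,0,-0.016]
    - [-0.228,0.794,0,0,0,-0.016]
    - [-0.228,0.794,0,0,0,-0.016]

```text
time: 13.58
tool_pos: [0.5492, -0.3052, 0.0789]
tool_rot: [-3.14, 0.002, -0.062]
contact_force: [0.4, 0.4, -0.5]
opening: 0.0367
grip_force: 10.0
```

Call:
move_arm:
  motion:
    - [0,0,0.285,0,0,0]
    - [0,0,0.5,0,0,0]
    - [0,0,0.57,0,0,0]
    - [0,0,0.57,0,0,0]
    - [0,0,0.57,0,0,0]

```text
time: 14.2
tool_pos: [0.5504, -0.306, 0.0241]
tool_rot: [3.141, -0.001, -0.061]
contact_force: [-0.1, -0.4, -0.6]
opening: 0.0368
grip_force: 10.0
```

```bash
python3 - <<'E'
from rel import *
c=rel(.026,.055);save(c['image'],'w5.png')
E
```

```text
14.2 tcp [ 550.4 -306.    24.1] rot [ 1.7995e+02 -8.0000e-02 -3.5000e+00] f [-0.1 -0.4 -0.6] open 36.8 grip 10.0
14.25 tcp [ 550.3 -306.1   24.1] rot [ 1.7994e+02 -8.0000e-02 -3.5100e+00] f [-1.  -0.8 -0.2] open 36.5 grip 10.0
lowplane -0.0004
[268. 315.] w [ 554.  -306.5] zt 50.6 sz [70.4 16. ] 86.3 tool [  3.8   0.2 -26.5]
[353. 314.] w [ 497.3 -302.5] zt 33.2 sz [32.7 11.8] 87.0 tool [-53.1  -0.3  -9.2]
```

View pics/w5.png

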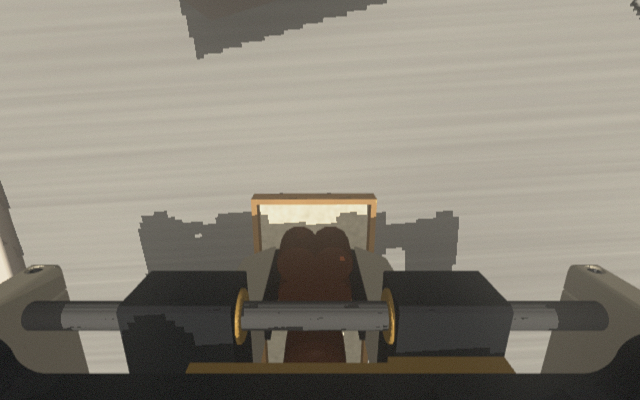

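The flower at (315,245) is centred in the far cell. Lowering it.

Call:
move_arm:
  motion:
    - [0,0,0.05,0,0,0]
    - [0,0,0.095,0,0,0]
    - [0,0,0.095,0,0,0]
    - [0,0,0.095,0,0,0]

```text
time: 14.8
tool_pos: [0.5495, -0.3059, 0.0135]
tool_rot: [-3.141, 0.0, -0.062]
contact_force: [-0.3, -0.6, -0.9]
opening: 0.0367
grip_force: 10.0
```

Call:
move_arm:
  motion:
    - [0,0,0.004,0,0,0]
    - [0,0,0.008,0,0,0]
    - [0,0,0.008,0,0,0]

```text
time: 15.18
tool_pos: [0.5497, -0.306, 0.013]
tool_rot: [3.141, -0.0, -0.062]
contact_force: [-1.2, 0.3, 1.2]
opening: 0.0364
grip_force: 10.0
```

Call:
move_arm:
  motion:
    - [0,0,0.004,0,0,0]
    - [0,0,0.004,0,0,0]

```text
time: 15.42
tool_pos: [0.5496, -0.306, 0.013]
tool_rot: [3.141, -0.0, -0.062]
contact_force: [-1.0, 1.2, 5.6]
opening: 0.0367
grip_force: 10.0
```

Contact at 5.6 N and the flower is seated. I'll release, rise and head for the bar.

Call:
move_arm:
  motion:
    - [0,0,-0.002,0,0,0]
    - [0,0,-0.002,0,0,0]
    - [0,0,-0.002,0,0,0]
    - [0,0,-0.002,0,0,0]
    - [0,0,-0.002,0,0,0]
  fingers: 0.15

```text
time: 16.05
tool_pos: [0.5496, -0.306, 0.0126]
tool_rot: [3.142, 0.0, -0.062]
contact_force: [0.1, -0.2, -0.1]
opening: 0.0527
grip_force: 0.0
```

Call:
move_arm:
  motion:
    - [0,0,-0.2,0,0,0]
    - [0,0,-0.5,0,0,0]
    - [0,0,-0.9,0,0,0]
    - [0,0,-0.9,0,0,0]
    - [0,0,-0.9,0,0,0]

```text
time: 16.68
tool_pos: [0.5493, -0.3057, 0.1022]
tool_rot: [-3.141, 0.001, -0.062]
contact_force: [0.3, -0.1, -0.6]
opening: 0.0526
grip_force: 0.0
```

```bash
python3 - <<'E'
from rel import *
c=rel(.02,.055)
from plan import *
s=robot.observe();p=s['tool_pos']*1000
plan((*p,np.degrees(s['tool_rot'][2])),(564.8,-72.3,90,46.2),step=.055,dwell=2)
E
```

```text
16.68 tcp [ 549.3 -305.7  102.2] rot [-1.7998e+02  4.0000e-02 -3.5300e+00] f [ 0.3 -0.1 -0.6] open 52.6 grip 0.0
16.73 tcp [ 549.  -305.5  101.5] rot [-1.7994e+02  1.0000e-01 -3.5300e+00] f [-0.5 -0.6 -1.6] open 53.1 grip 0.0
lowplane -0.0001
[ 16. 285.] w [ 679.5 -290.1] zt 53.1 sz [ 1.  55.1] 11.6 tool [129.4 -23.3  48.2]
[215. 315.] w [ 550.4 -306.3] zt 31.7 sz [36.1 36.2] 86.1 tool [ 1.5  0.8 69.8]
[222.  16.] w [556.2 -82.1] zt 40.3 sz [19.2 25.4] 46.3 tool [  -6.4 -223.4   61.4]
[286. 315.] w [ 490.8 -302.6] zt 34.6 sz [33.5 22. ] 86.7 tool [-58.1   0.7  67. ]
-> [554.2, -227.7, 97.5, 13.0]
[[0.002, -0.389, 0.019, 0.0, 0.0, -0.046], [0.005, -0.779, 0.038, 0.0, 0.0, -0.092]]
-> [559.5, -150.0, 93.8, 29.6]
[[0.113, -0.373, 0.019, 0.0, 0.0, -0.046], [0.227, -0.745, 0.038, 0.0, 0.0, -0.092]]
-> [564.8, -72.3, 90.0, 46.2]
[[0.215, -0.325, 0.019, 0.0, 0.0, -0.046], [0.43, -0.649, 0.038, 0.0, 0.0, -0.092], [0.43, -0.649, 0.038, 0.0, 0.0, -0.092], [0.43, -0.649, 0.038, 0.0, 0.0, -0.092]]
```

Call:
move_arm:
  motion:
    - [0.002,-0.389,0.019,0,0,-0.046]
    - [0.005,-0.779,0.038,0,0,-0.092]
  fingers: 0.05

```text
time: 17.02
tool_pos: [0.5542, -0.2274, 0.0973]
tool_rot: [-3.14, 0.002, 0.231]
contact_force: [0.6, 0.5, 0.1]
opening: 0.0486
grip_force: 0.0
```

Call:
move_arm:
  motion:
    - [0.113,-0.373,0.019,0,0,-0.046]
    - [0.227,-0.745,0.038,0,0,-0.092]

```text
time: 17.27
tool_pos: [0.5596, -0.1491, 0.0937]
tool_rot: [-3.14, 0.001, 0.521]
contact_force: [0.2, -0.3, 0.3]
opening: 0.0482
grip_force: 0.0
```

Call:
move_arm:
  motion:
    - [0.215,-0.325,0.019,0,0,-0.046]
    - [0.43,-0.649,0.038,0,0,-0.092]
    - [0.43,-0.649,0.038,0,0,-0.092]
    - [0.43,-0.649,0.038,0,0,-0.092]
    - [0.43,-0.649,0.038,0,0,-0.092]

```text
time: 17.9
tool_pos: [0.5655, -0.0739, 0.0909]
tool_rot: [-3.141, 0.0, 0.804]
contact_force: [0.3, 0.1, 0.4]
opening: 0.0482
grip_force: 0.0
```

```bash
python3 - <<'E'
from rel import *
c=rel(.026,.055)
E
```

```text
17.9 tcp [565.5 -73.9  90.9] rot [-1.7999e+02  2.0000e-02  4.6040e+01] f [0.3 0.1 0.4] open 48.2 grip 0.0
17.95 tcp [565.5 -73.9  91. ] rot [-1.800e+02  1.000e-02  4.604e+01] f [ 0.3  0.8 -0.7] open 48.0 grip 0.0
lowplane 0.0115
[15. 97.] w [564.  106.9] zt 43.5 sz [13.9 32.5] 46.3 tool [ 129.1 -126.6   47.5]
[ 32. 337.] w [658.8   3.7] zt 40.8 sz [33.3 34.2] 49.0 tool [120.6  13.3  50.2]
[122.   9.] w [472.2 111.7] zt 36.7 sz [17.1  6.6] 31.9 tool [  68.9 -196.    54.3]
[221. 118.] w [476.1  21.2] zt 48.2 sz [43.2 43.6] 29.7 tool [   6.4 -130.4   42.8]
[223. 312.] w [565.5 -71.9] zt 40.6 sz [43.4 23.8] 45.7 tool [ 1.4 -1.4 50.4]
[268. 629.] w [ 703.3 -257.7] zt 45.4 sz [10.   3.7] 4.3 tool [-36.7 226.8  45.6]
```

The bar sits 1.4 mm off in the tool frame, so I'll descend with that correction.

Call:
move_arm:
  motion:
    - [0.012,-0.012,0.333,0,0,0.001]
    - [0.012,-0.012,0.6,0,0,0.001]
    - [0.012,-0.012,0.675,0,0,0.001]
    - [0.012,-0.012,0.675,0,0,0.001]
    - [0.012,-0.012,0.675,0,0,0.001]
    - [0.012,-0.012,0.675,0,0,0.001]

```text
time: 18.75
tool_pos: [0.5662, -0.0714, 0.0247]
tool_rot: [3.14, -0.001, 0.802]
contact_force: [-1.0, -0.5, -0.2]
opening: 0.0482
grip_force: 0.0
```

Call:
move_arm:
  motion:
    - [-0.008,0,0.006,0,0,0]
    - [-0.008,0,0.006,0,0,0]

```text
time: 19.0
tool_pos: [0.565, -0.0718, 0.0233]
tool_rot: [3.141, -0.0, 0.802]
contact_force: [0.2, -0.5, -0.3]
opening: 0.0488
grip_force: 0.0
```

Call:
move_arm:
  motion:
    - [0,0,0,0,0,0]
    - [0,0,0,0,0,0]
    - [0,0,0,0,0,0]
    - [0,0,0,0,0,0]
    - [0,0,0,0,0,0]
    - [0,0,0,0,0,0]
  fingers: -1

```text
time: 19.75
tool_pos: [0.565, -0.0717, 0.0231]
tool_rot: [3.142, 0.0, 0.802]
contact_force: [-0.0, 0.2, -0.9]
opening: 0.0238
grip_force: 10.0
```

Call:
move_arm:
  motion:
    - [0,0,-0.2,0,0,0]
    - [0,0,-0.58,0,0,0]
    - [0,0,-0.58,0,0,0]
    - [0,0,-0.58,0,0,0]

```text
time: 20.25
tool_pos: [0.5646, -0.0716, 0.0807]
tool_rot: [-3.141, 0.0, 0.802]
contact_force: [0.2, -0.2, -0.0]
opening: 0.0241
grip_force: 10.0
```

```bash
python3 - <<'E'
from plan import *
from cell import robot
s=robot.observe();p=s['tool_pos']*1000
plan((*p,np.degrees(s['tool_rot'][2])),(419.6,-298.2,80,-3.4),(419.6,-298.2,24,-3.4),step=.055,dwell=2)
E
```

```text
-> [516.3, -147.2, 80.5, 29.5]
[[-0.439, 0.089, 0.001, 0.0, 0.0, 0.046], [-0.879, 0.177, 0.002, 0.0, 0.0, 0.091]]
-> [467.9, -222.7, 80.2, 13.1]
[[-0.396, 0.21, 0.001, 0.0, 0.0, 0.046], [-0.793, 0.419, 0.002, 0.0, 0.0, 0.091]]
-> [419.6, -298.2, 80.0, -3.4]
[[-0.321, 0.313, 0.001, 0.0, 0.0, 0.046], [-0.641, 0.626, 0.002, 0.0, 0.0, 0.091], [-0.641, 0.626, 0.002, 0.0, 0.0, 0.091], [-0.641, 0.626, 0.002, 0.0, 0.0, 0.091]]
-> [419.6, -298.2, 24.0, -3.4]
[[0.0, 0.0, 0.28, 0.0, 0.0, 0.0], [0.0, 0.0, 0.56, 0.0, 0.0, 0.0], [0.0, 0.0, 0.56, 0.0, 0.0, 0.0], [0.0, 0.0, 0.56, 0.0, 0.0, 0.0]]
```

Call:
move_arm:
  motion:
    - [-0.439,0.089,0,0,0,0.046]
    - [-0.879,0.177,0,0,0,0.091]

```text
time: 20.5
tool_pos: [0.5153, -0.1474, 0.0797]
tool_rot: [-3.14, 0.002, 0.513]
contact_force: [1.2, -0.9, -0.0]
opening: 0.0238
grip_force: 10.0
```

Call:
move_arm:
  motion:
    - [-0.396,0.21,0,0,0,0.046]
    - [-0.793,0.419,0,0,0,0.091]

```text
time: 20.75
tool_pos: [0.4668, -0.2235, 0.0799]
tool_rot: [-3.14, 0.002, 0.226]
contact_force: [0.2, -0.0, -0.5]
opening: 0.0241
grip_force: 10.0
```

Call:
move_arm:
  motion:
    - [-0.321,0.313,0,0,0,0.046]
    - [-0.641,0.626,0,0,0,0.091]
    - [-0.641,0.626,0,0,0,0.091]
    - [-0.641,0.626,0,0,0,0.091]

```text
time: 21.25
tool_pos: [0.4199, -0.2977, 0.0802]
tool_rot: [-3.14, 0.001, -0.055]
contact_force: [-0.1, 0.6, 0.0]
opening: 0.0237
grip_force: 10.0
```

Call:
move_arm:
  motion:
    - [0,0,0.28,0,0,0]
    - [0,0,0.5,0,0,0]
    - [0,0,0.56,0,0,0]
    - [0,0,0.56,0,0,0]
    - [0,0,0.56,0,0,0]

```text
time: 21.88
tool_pos: [0.4209, -0.2985, 0.0259]
tool_rot: [3.141, -0.001, -0.054]
contact_force: [-0.5, -0.6, 0.5]
opening: 0.0239
grip_force: 10.0
```

```bash
python3 - <<'E'
from rel import *
c=rel(.026,.055);save(c['image'],'w6.png')
E
```

```text
21.88 tcp [ 420.9 -298.5   25.9] rot [ 1.7994e+02 -6.0000e-02 -3.1200e+00] f [-0.5 -0.6  0.5] open 23.9 grip 10.0
21.93 tcp [ 420.8 -298.6   26. ] rot [ 1.7994e+02 -7.0000e-02 -3.1400e+00] f [ 0.1 -0.1 -0.4] open 23.8 grip 10.0
lowplane -0.0001
[ 14. 315.] w [ 537.7 -305.5] zt 31.7 sz [36.3 11.7] 86.6 tool [117.1   0.5  -5.6]
[143. 314.] w [ 485.  -302.3] zt 34.8 sz [33.  33.1] 56.6 tool [64.3  0.1 -8.7]
[264. 315.] w [ 424.  -299.2] zt 50.7 sz [57.8 17. ] 87.2 tool [  3.2   0.4 -24.7]
```

View pics/w6.png

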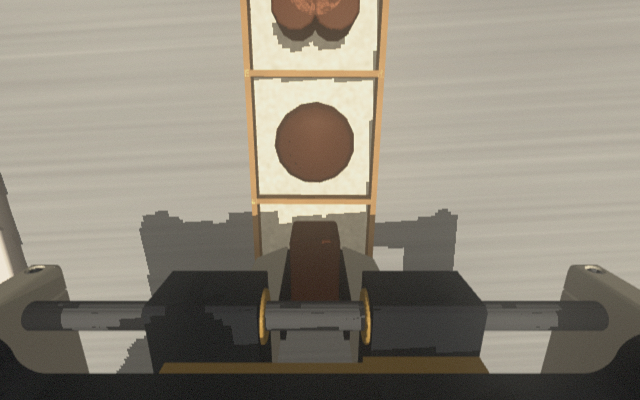

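The flower (315,15) and dome (315,143) stand upright in their cells. The bar at (315,260) is centred over the near cell.

Call:
move_arm:
  motion:
    - [-0.008,0,0.05,0,0,0]
    - [-0.008,0,0.102,0,0,0]
    - [-0.008,0,0.102,0,0,0]
    - [-0.008,0,0.102,0,0,0]

```text
time: 22.48
tool_pos: [0.4194, -0.2984, 0.0148]
tool_rot: [-3.141, 0.0, -0.055]
contact_force: [-0.0, 0.7, 0.5]
opening: 0.0236
grip_force: 10.0
```

Call:
move_arm:
  motion:
    - [0,0,0.004,0,0,0]
    - [0,0,0.008,0,0,0]
    - [0,0,0.008,0,0,0]

```text
time: 22.85
tool_pos: [0.4195, -0.2984, 0.0141]
tool_rot: [3.141, -0.0, -0.055]
contact_force: [-0.2, -0.3, 0.0]
opening: 0.0238
grip_force: 10.0
```

Call:
move_arm:
  motion:
    - [0,0,0.005,0,0,0]
    - [0,0,0.005,0,0,0]

```text
time: 23.1
tool_pos: [0.4195, -0.2984, 0.014]
tool_rot: [3.141, -0.0, -0.055]
contact_force: [-1.3, 1.4, 4.7]
opening: 0.0239
grip_force: 10.0
```

Call:
move_arm:
  motion:
    - [0,0,-0.002,0,0,0]
    - [0,0,-0.002,0,0,0]
    - [0,0,-0.002,0,0,0]
    - [0,0,-0.002,0,0,0]
    - [0,0,-0.002,0,0,0]
  fingers: -0.1

```text
time: 23.72
tool_pos: [0.4195, -0.2984, 0.0138]
tool_rot: [3.142, 0.0, -0.055]
contact_force: [0.3, -0.0, -0.6]
opening: 0.041
grip_force: 0.0
```

Call:
move_arm:
  motion:
    - [0,0,-0.2,0,0,0]
    - [0,0,-0.5,0,0,0]
    - [0,0,-0.9,0,0,0]
    - [0,0,-0.9,0,0,0]
    - [0,0,-0.9,0,0,0]

```text
time: 24.35
tool_pos: [0.4191, -0.2981, 0.1034]
tool_rot: [-3.141, 0.001, -0.055]
contact_force: [-0.0, 0.7, -0.1]
opening: 0.0414
grip_force: 0.0
```

```bash
python3 - <<'E'
from rel import *
c=rel(.02,.055)
from plan import *
s=robot.observe();p=s['tool_pos']*1000
plan((*p,np.degrees(s['tool_rot'][2])),(490,220,240,4.5),step=.06,dwell=2)
E
```

```text
24.35 tcp [ 419.1 -298.1  103.4] rot [-1.7998e+02  3.0000e-02 -3.1700e+00] f [-0.   0.7 -0.1] open 41.4 grip 0.0
24.4 tcp [ 418.9 -297.8  102.9] rot [-1.7994e+02  8.0000e-02 -3.1600e+00] f [-0.2  0.2 -0.5] open 40.8 grip 0.0
lowplane -0.0
[ 25. 316.] w [ 546.  -305.8] zt 31.8 sz [36.1 28.3] 86.7 tool [127.4   1.   70.9]
[126. 315.] w [ 484.8 -302.3] zt 34.8 sz [33.2 32.5] 8.6 tool [66.1  0.9 68. ]
[215. 315.] w [ 419.4 -298.6] zt 31.7 sz [23.7 44.2] 87.5 tool [ 0.6  0.8 71.1]
-> [430.7, -211.5, 125.6, -1.9]
[[0.035, -0.434, -0.114, 0.0, 0.0, -0.004], [0.071, -0.868, -0.229, 0.0, 0.0, -0.007]]
-> [442.6, -125.2, 148.4, -0.6]
[[0.045, -0.433, -0.114, 0.0, 0.0, -0.004], [0.09, -0.866, -0.229, 0.0, 0.0, -0.007]]
-> [454.4, -38.9, 171.3, 0.7]
[[0.055, -0.432, -0.114, 0.0, 0.0, -0.004], [0.109, -0.864, -0.229, 0.0, 0.0, -0.007]]
-> [466.3, 47.4, 194.2, 1.9]
[[0.064, -0.431, -0.114, 0.0, 0.0, -0.004], [0.129, -0.862, -0.229, 0.0, 0.0, -0.007]]
-> [478.1, 133.7, 217.1, 3.2]
[[0.074, -0.429, -0.114, 0.0, 0.0, -0.004], [0.148, -0.859, -0.229, 0.0, 0.0, -0.007]]
-> [490.0, 220.0, 240.0, 4.5]
[[0.083, -0.428, -0.114, 0.0, 0.0, -0.004], [0.167, -0.855, -0.229, 0.0, 0.0, -0.007], [0.167, -0.855, -0.229, 0.0, 0.0, -0.007], [0.167, -0.855, -0.229, 0.0, 0.0, -0.007]]
```

All three pieces of box_three stand in place at the right heights. Now to look at box_two.

Call:
move_arm:
  motion:
    - [0.035,-0.434,-0.114,0,0,-0.004]
    - [0.071,-0.868,-0.229,0,0,-0.007]
  fingers: 0.3

```text
time: 24.7
tool_pos: [0.4307, -0.211, 0.1256]
tool_rot: [-3.14, 0.002, -0.034]
contact_force: [0.4, 1.0, -1.2]
opening: 0.0563
grip_force: 0.0
```

Call:
move_arm:
  motion:
    - [0.045,-0.433,-0.114,0,0,-0.004]
    - [0.09,-0.866,-0.229,0,0,-0.007]

```text
time: 24.95
tool_pos: [0.4427, -0.1243, 0.1489]
tool_rot: [-3.141, 0.002, -0.011]
contact_force: [0.1, -0.5, -0.3]
opening: 0.0597
grip_force: 0.0
```

Call:
move_arm:
  motion:
    - [0.055,-0.432,-0.114,0,0,-0.004]
    - [0.109,-0.864,-0.229,0,0,-0.007]

```text
time: 25.2
tool_pos: [0.4547, -0.0381, 0.1718]
tool_rot: [-3.141, 0.002, 0.011]
contact_force: [-0.3, -0.3, -0.1]
opening: 0.0596
grip_force: 0.0
```

Call:
move_arm:
  motion:
    - [0.064,-0.431,-0.114,0,0,-0.004]
    - [0.129,-0.862,-0.229,0,0,-0.007]

```text
time: 25.45
tool_pos: [0.4667, 0.0482, 0.1947]
tool_rot: [-3.142, 0.002, 0.033]
contact_force: [0.3, -0.1, -0.3]
opening: 0.0596
grip_force: 0.0
```

Call:
move_arm:
  motion:
    - [0.074,-0.429,-0.114,0,0,-0.004]
    - [0.148,-0.859,-0.229,0,0,-0.007]

```text
time: 25.7
tool_pos: [0.4787, 0.1345, 0.2175]
tool_rot: [3.141, 0.002, 0.055]
contact_force: [0.4, -0.6, -0.0]
opening: 0.06
grip_force: 0.0
```

Call:
move_arm:
  motion:
    - [0.083,-0.428,-0.114,0,0,-0.004]
    - [0.167,-0.855,-0.229,0,0,-0.007]
    - [0.167,-0.855,-0.229,0,0,-0.007]
    - [0.167,-0.855,-0.229,0,0,-0.007]
    - [0.167,-0.855,-0.229,0,0,-0.007]

```text
time: 26.32
tool_pos: [0.4908, 0.2182, 0.2404]
tool_rot: [3.141, 0.002, 0.075]
contact_force: [-0.0, -0.1, -0.1]
opening: 0.0598
grip_force: 0.0
```

```bash
python3 - <<'E'
from rel import *
c=rel(.026,.055);save(c['image'],'w7.png')
P=cloud(c)
m=(abs(P[...,1]-.274)<.06)&(abs(P[...,0]-.483)<.1)&(P[...,2]>.009)&(P[...,2]<.02)
print('rim',cv2.minAreaRect((P[m][:,:2]*1000).astype(np.float32)),m.sum())
from plan import *
s=robot.observe();p=s['tool_pos']*1000
plan((*p,np.degrees(s['tool_rot'][2])),(570.8,115.2,90,4.5),step=.055,dwell=2)
E
```

```text
26.32 tcp [490.8 218.2 240.4] rot [1.7996e+02 9.0000e-02 4.3100e+00] f [-0.  -0.1 -0.1] open 59.8 grip 0.0
26.38 tcp [490.9 218.3 240.7] rot [1.7997e+02 6.0000e-02 4.3100e+00] f [-0.3 -0.1  0.5] open 59.5 grip 0.0
lowplane 0.0015
[ 17. 444.] w [659.4 102.1] zt 34.9 sz [31.  43.1] 4.1 tool [159.5 128.4 205.6]
[ 26. 543.] w [658.7   4.7] zt 40.7 sz [34.3 35.4] 49.3 tool [151.5 225.5 199.9]
[110. 417.] w [570.3 115.1] zt 43.8 sz [31.9 32.1] 86.1 tool [ 71.6 108.8 196.8]
[142.  30.] w [500.6 527. ] zt 53.5 sz [75.6 23.9] 2.8 tool [  33.  -307.2  186.9]
[204. 487.] w [476.   21.7] zt 48.3 sz [42.  42.9] 7.3 tool [-29.4 194.8 192.5]
[202. 398.] w [468.2 119. ] zt 48.4 sz [12.2 12.5] 87.7 tool [-29.9  97.2 192.4]
rim ((480.6244201660156, 274.9609680175781), (133.52294921875, 68.43461608886719), 4.637153148651123) 1081
-> [530.9, 166.8, 165.4, 4.4]
[[0.18, 0.272, 0.377, 0.0, 0.0, 0.0], [0.359, 0.544, 0.754, 0.0, 0.0, -0.001]]
-> [570.8, 115.2, 90.0, 4.5]
[[0.179, 0.272, 0.377, 0.0, 0.0, 0.0], [0.358, 0.545, 0.754, 0.0, 0.0, -0.001], [0.358, 0.545, 0.754, 0.0, 0.0, -0.001], [0.358, 0.545, 0.754, 0.0, 0.0, -0.001]]
```

View pics/w7.png

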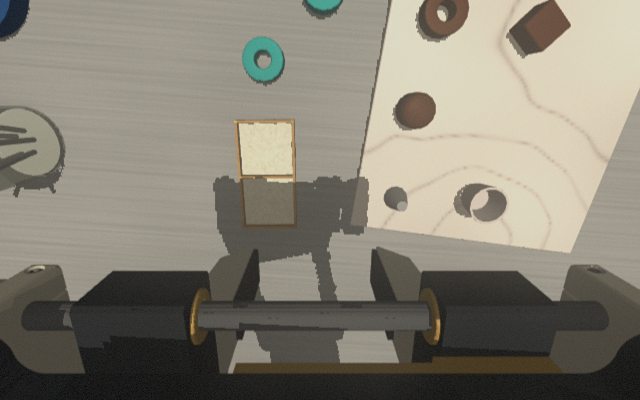

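box_two at (267,173) measures 133.5 x 68.4 mm, matching its stated size. The dome at (415,111) is next.

Call:
move_arm:
  motion:
    - [0.18,0.272,0.377,0,0,0]
    - [0.359,0.544,0.754,0,0,-0.001]

```text
time: 26.68
tool_pos: [0.5317, 0.1669, 0.1654]
tool_rot: [-3.142, -0.002, 0.08]
contact_force: [0.1, -0.6, -0.1]
opening: 0.0596
grip_force: 0.0
```

Call:
move_arm:
  motion:
    - [0.179,0.272,0.377,0,0,0]
    - [0.358,0.545,0.754,0,0,-0.001]
    - [0.358,0.545,0.754,0,0,-0.001]
    - [0.358,0.545,0.754,0,0,-0.001]
    - [0.358,0.545,0.754,0,0,-0.001]

```text
time: 27.3
tool_pos: [0.5714, 0.1172, 0.092]
tool_rot: [-3.142, -0.003, 0.084]
contact_force: [0.2, 0.5, 0.3]
opening: 0.0599
grip_force: 0.0
```

```bash
python3 - <<'E'
from rel import *
c=rel(.026,.055)
E
```

```text
27.3 tcp [571.4 117.2  92. ] rot [-1.8e+02 -1.5e-01  4.8e+00] f [0.2 0.5 0.3] open 59.9 grip 0.0
27.35 tcp [571.4 117.2  92. ] rot [-1.80e+02 -1.40e-01  4.81e+00] f [0.5 0.7 1.1] open 59.5 grip 0.0
lowplane 0.0109
[ 83. 351.] w [665.6 102.2] zt 34.7 sz [43. 43.] 22.8 tool [92.5 22.8 57.5]
[109. 505.] w [659.    4.6] zt 40.6 sz [34.3 34.2] 49.0 tool [ 77.8 119.6  51.5]
[225. 318.] w [571.2 114.9] zt 43.7 sz [32.4 33.3] 18.3 tool [-0.5  2.3 48.3]
[345. 302.] w [469.6 118.4] zt 48.1 sz [11.1 13.1] 6.1 tool [-101.4   -9.7   43.6]
```

Call:
move_arm:
  motion:
    - [-0.006,0.018,0.333,0,0,0]
    - [-0.006,0.018,0.6,0,0,0]
    - [-0.006,0.018,0.675,0,0,0]
    - [-0.006,0.018,0.675,0,0,0]
    - [-0.006,0.018,0.675,0,0,0]
    - [-0.006,0.018,0.675,0,0,0]

```text
time: 28.15
tool_pos: [0.5713, 0.1146, 0.0239]
tool_rot: [3.141, -0.002, 0.083]
contact_force: [-0.0, -0.1, 0.1]
opening: 0.0595
grip_force: 0.0
```

Call:
move_arm:
  motion:
    - [-0.008,0,0.008,0,0,0]
    - [-0.008,0,0.008,0,0,0]
    - [-0.008,0,0.008,0,0,0]

```text
time: 28.52
tool_pos: [0.5698, 0.1145, 0.0221]
tool_rot: [3.141, -0.0, 0.083]
contact_force: [-0.6, -0.4, -0.3]
opening: 0.0597
grip_force: 0.0
```

Call:
move_arm:
  motion:
    - [0.008,0,-0.01,0,0,0]
    - [0.008,0,-0.01,0,0,0]

```text
time: 28.78
tool_pos: [0.5708, 0.1146, 0.0232]
tool_rot: [3.142, -0.0, 0.083]
contact_force: [-0.1, -0.7, 0.7]
opening: 0.0601
grip_force: 0.0
```

Call:
move_arm:
  motion:
    - [0,0,0,0,0,0]
    - [0,0,0,0,0,0]
    - [0,0,0,0,0,0]
    - [0,0,0,0,0,0]
    - [0,0,0,0,0,0]
    - [0,0,0,0,0,0]
  fingers: -1

```text
time: 29.52
tool_pos: [0.5706, 0.1146, 0.0231]
tool_rot: [3.142, 0.0, 0.083]
contact_force: [0.1, 0.5, -0.3]
opening: 0.0378
grip_force: 10.0
```

Call:
move_arm:
  motion:
    - [0,0,-0.2,0,0,0]
    - [0,0,-0.58,0,0,0]
    - [0,0,-0.58,0,0,0]
    - [0,0,-0.58,0,0,0]

```text
time: 30.02
tool_pos: [0.5702, 0.1145, 0.0807]
tool_rot: [3.142, 0.001, 0.083]
contact_force: [0.2, -1.1, -0.5]
opening: 0.0375
grip_force: 10.0
```

```bash
python3 - <<'E'
from plan import *
from cell import robot
s=robot.observe();p=s['tool_pos']*1000
plan((*p,np.degrees(s['tool_rot'][2])),(513,277.6,80,4.6),(513,277.6,24,4.6),step=.055,dwell=2)
E
```

```text
-> [541.6, 196.1, 80.3, 4.7]
[[-0.109, -0.418, 0.002, 0.0, 0.0, 0.0], [-0.218, -0.836, 0.003, 0.0, 0.0, 0.0]]
-> [513.0, 277.6, 80.0, 4.6]
[[-0.109, -0.418, 0.002, 0.0, 0.0, 0.0], [-0.219, -0.836, 0.003, 0.0, 0.0, 0.0], [-0.219, -0.836, 0.003, 0.0, 0.0, 0.0], [-0.219, -0.836, 0.003, 0.0, 0.0, 0.0]]
-> [513.0, 277.6, 24.0, 4.6]
[[0.0, 0.0, 0.28, 0.0, 0.0, 0.0], [0.0, 0.0, 0.56, 0.0, 0.0, 0.0], [0.0, 0.0, 0.56, 0.0, 0.0, 0.0], [0.0, 0.0, 0.56, 0.0, 0.0, 0.0]]
```

Call:
move_arm:
  motion:
    - [-0.109,-0.418,0,0,0,0]
    - [-0.218,-0.836,0,0,0,0]

```text
time: 30.28
tool_pos: [0.5409, 0.1964, 0.0796]
tool_rot: [3.141, 0.003, 0.081]
contact_force: [0.6, 0.3, -0.6]
opening: 0.0376
grip_force: 10.0
```

Call:
move_arm:
  motion:
    - [-0.109,-0.418,0,0,0,0]
    - [-0.219,-0.836,0,0,0,0.001]
    - [-0.219,-0.836,0,0,0,0.001]
    - [-0.219,-0.836,0,0,0,0.001]

```text
time: 30.78
tool_pos: [0.5128, 0.277, 0.0801]
tool_rot: [3.141, 0.002, 0.08]
contact_force: [0.3, 0.9, -0.4]
opening: 0.0377
grip_force: 10.0
```

Call:
move_arm:
  motion:
    - [0,0,0.28,0,0,0]
    - [0,0,0.5,0,0,0]
    - [0,0,0.56,0,0,0]
    - [0,0,0.56,0,0,0]
    - [0,0,0.56,0,0,0]

```text
time: 31.4
tool_pos: [0.514, 0.2775, 0.026]
tool_rot: [-3.141, -0.002, 0.079]
contact_force: [0.2, -0.1, -0.2]
opening: 0.0377
grip_force: 10.0
```

```bash
python3 - <<'E'
from rel import *
c=rel(.026,.055);save(c['image'],'w8.png')
E
```

```text
31.4 tcp [514.  277.5  26. ] rot [-1.7998e+02 -9.0000e-02  4.5400e+00] f [ 0.2 -0.1 -0.2] open 37.7 grip 10.0
31.45 tcp [514.  277.6  26. ] rot [-1.7998e+02 -1.0000e-01  4.5500e+00] f [-0.5 -0.   1.2] open 37.7 grip 10.0
lowplane -0.0001
[268. 315.] w [516.5 277.6] zt 51.2 sz [18.1 71.6] 4.4 tool [  2.6   0.2 -25.2]
```

View pics/w8.png

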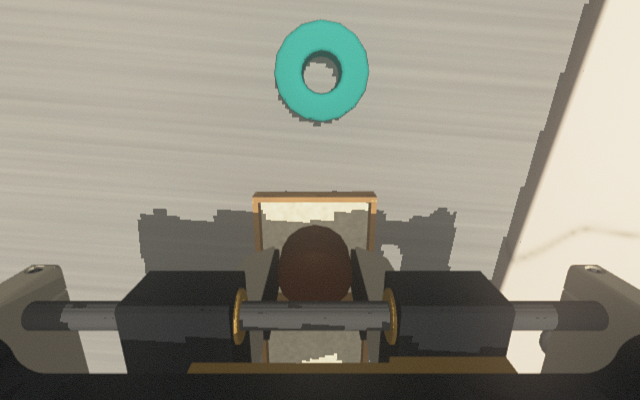

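The dome at (315,265) is centred in the far cell of box_two. The turquoise ring at (321,70) is well clear.

Call:
move_arm:
  motion:
    - [-0.006,0,0.05,0,0,0]
    - [-0.006,0,0.102,0,0,0]
    - [-0.006,0,0.102,0,0,0]
    - [-0.006,0,0.102,0,0,0]

```text
time: 32.0
tool_pos: [0.5125, 0.2775, 0.0148]
tool_rot: [3.141, 0.0, 0.08]
contact_force: [-1.2, -0.5, -0.5]
opening: 0.0377
grip_force: 10.0
```

Call:
move_arm:
  motion:
    - [0,0,0.005,0,0,0]
    - [0,0,0.01,0,0,0]
    - [0,0,0.01,0,0,0]

```text
time: 32.38
tool_pos: [0.5127, 0.2775, 0.0141]
tool_rot: [3.142, -0.0, 0.08]
contact_force: [0.3, -0.3, 2.6]
opening: 0.0375
grip_force: 10.0
```

Call:
move_arm:
  motion:
    - [0,0,0.003,0,0,0]
    - [0,0,0.003,0,0,0]

```text
time: 32.62
tool_pos: [0.5127, 0.2775, 0.014]
tool_rot: [-3.142, -0.0, 0.08]
contact_force: [-2.3, -1.8, 4.6]
opening: 0.0373
grip_force: 10.0
```

Call:
move_arm:
  motion:
    - [0,0,-0.002,0,0,0]
    - [0,0,-0.002,0,0,0]
    - [0,0,-0.002,0,0,0]
    - [0,0,-0.002,0,0,0]
    - [0,0,-0.002,0,0,0]
  fingers: 0.2

```text
time: 33.25
tool_pos: [0.5126, 0.2775, 0.0137]
tool_rot: [3.141, 0.0, 0.08]
contact_force: [0.1, -0.5, 0.2]
opening: 0.0554
grip_force: 0.0
```

Call:
move_arm:
  motion:
    - [0,0,-0.2,0,0,0]
    - [0,0,-0.5,0,0,0]
    - [0,0,-0.9,0,0,0]
    - [0,0,-0.9,0,0,0]
    - [0,0,-0.9,0,0,0]

```text
time: 33.88
tool_pos: [0.5122, 0.2773, 0.1032]
tool_rot: [3.141, 0.001, 0.08]
contact_force: [-0.0, -0.2, -1.1]
opening: 0.0554
grip_force: 0.0
```

```bash
python3 - <<'E'
from rel import *
c=rel(.02,.055)
from plan import *
s=robot.observe();p=s['tool_pos']*1000
plan((*p,np.degrees(s['tool_rot'][2])),(658.9,4.4,90,49),step=.055,dwell=2)
E
```

```text
33.88 tcp [512.2 277.3 103.2] rot [1.7998e+02 5.0000e-02 4.5700e+00] f [-0.  -0.2 -1.1] open 55.4 grip 0.0
33.92 tcp [511.9 277.2 102.7] rot [1.7996e+02 1.1000e-01 4.5700e+00] f [-0.1  0.2 -0.7] open 54.9 grip 0.0
lowplane 0.0001
[ 21. 605.] w [655.2 105.4] zt 34.4 sz [23.6 37.5] 5.1 tool [129.4 182.7  68.1]
[ 76. 319.] w [609.6 281.9] zt 22.7 sz [42.6 42.7] 63.1 tool [97.9  3.  79.8]
[214. 314.] w [513.2 277. ] zt 34.7 sz [32.4 33.3] 4.9 tool [ 1.5  0.3 67.9]
[271. 626.] w [489.1  37.5] zt 46.7 sz [ 5.3 10.8] 58.0 tool [-41.7 237.1  56.2]
-> [560.8, 186.3, 98.3, 19.4]
[[0.208, 0.473, 0.021, 0.0, 0.0, -0.041], [0.416, 0.945, 0.041, 0.0, 0.0, -0.082]]
-> [609.9, 95.3, 94.1, 34.2]
[[0.08, 0.51, 0.021, 0.0, 0.0, -0.041], [0.161, 1.02, 0.041, 0.0, 0.0, -0.082]]
-> [658.9, 4.4, 90.0, 49.0]
[[-0.053, 0.514, 0.021, 0.0, 0.0, -0.041], [-0.105, 1.028, 0.041, 0.0, 0.0, -0.082], [-0.105, 1.028, 0.041, 0.0, 0.0, -0.082], [-0.105, 1.028, 0.041, 0.0, 0.0, -0.082]]
```

```bash
python3 - <<'E'
from plan import *
plan((511.9,277.2,102.7,4.57),(585.4,140.8,96,27),step=.06,dwell=0)
plan((585.4,140.8,96,27),(658.9,4.4,90,49),step=.06,dwell=2)
E
```

```text
-> [548.6, 209.0, 99.4, 15.8]
[[0.156, 0.355, 0.017, 0.0, 0.0, -0.031], [0.312, 0.709, 0.034, 0.0, 0.0, -0.062]]
-> [585.4, 140.8, 96.0, 27.0]
[[0.084, 0.378, 0.017, 0.0, 0.0, -0.031], [0.168, 0.756, 0.034, 0.0, 0.0, -0.062]]
-> [622.2, 72.6, 93.0, 38.0]
[[0.009, 0.387, 0.015, 0.0, 0.0, -0.031], [0.018, 0.775, 0.03, 0.0, 0.0, -0.061]]
-> [658.9, 4.4, 90.0, 49.0]
[[-0.065, 0.382, 0.015, 0.0, 0.0, -0.031], [-0.13, 0.764, 0.03, 0.0, 0.0, -0.061], [-0.13, 0.764, 0.03, 0.0, 0.0, -0.061], [-0.13, 0.764, 0.03, 0.0, 0.0, -0.061]]
```

Call:
move_arm:
  motion:
    - [0.156,0.355,0.017,0,0,-0.031]
    - [0.312,0.709,0.034,0,0,-0.062]

```text
time: 34.22
tool_pos: [0.549, 0.2088, 0.099]
tool_rot: [3.142, 0.002, 0.279]
contact_force: [0.0, 0.6, 0.0]
opening: 0.0554
grip_force: 0.0
```

Call:
move_arm:
  motion:
    - [0.084,0.378,0.017,0,0,-0.031]
    - [0.168,0.756,0.034,0,0,-0.062]

```text
time: 34.48
tool_pos: [0.5859, 0.1399, 0.0955]
tool_rot: [-3.141, 0.002, 0.473]
contact_force: [0.7, 0.1, -0.2]
opening: 0.0553
grip_force: 0.0
```

Call:
move_arm:
  motion:
    - [0.009,0.387,0.015,0,0,-0.031]
    - [0.018,0.775,0.03,0,0,-0.061]

```text
time: 34.72
tool_pos: [0.6225, 0.0717, 0.0924]
tool_rot: [-3.14, 0.002, 0.664]
contact_force: [0.2, -0.1, -0.1]
opening: 0.0549
grip_force: 0.0
```

Call:
move_arm:
  motion:
    - [-0.065,0.382,0.015,0,0,-0.031]
    - [-0.13,0.764,0.03,0,0,-0.061]
    - [-0.13,0.764,0.03,0,0,-0.061]
    - [-0.13,0.764,0.03,0,0,-0.061]
    - [-0.13,0.764,0.03,0,0,-0.061]

```text
time: 35.35
tool_pos: [0.6587, 0.0057, 0.0906]
tool_rot: [-3.141, 0.0, 0.853]
contact_force: [0.2, 1.3, 0.2]
opening: 0.0555
grip_force: 0.0
```

```bash
python3 - <<'E'
from rel import *
c=rel(.026,.055)
E
```

```text
35.35 tcp [658.7   5.7  90.6] rot [-1.7995e+02  3.0000e-02  4.8890e+01] f [0.2 1.3 0.2] open 55.5 grip 0.0
35.4 tcp [658.9   5.7  90.8] rot [-1.7997e+02  2.0000e-02  4.8910e+01] f [-0.   0.9 -0.2] open 55.0 grip 0.0
lowplane 0.0114
[ 95. 551.] w [836.3 -37.3] zt 48.9 sz [ 87.8 246.2] 7.0 tool [ 84.2 162.   41.9]
[109. 222.] w [665.9 101.8] zt 34.7 sz [43.1 42.7] 47.1 tool [ 77.1 -57.9  56.2]
[226. 316.] w [659.2   4.2] zt 40.6 sz [34.3 34. ] 49.3 tool [-0.9  1.3 50.3]
[269.  16.] w [473.  121.8] zt 46.4 sz [4.1 7.1] 68.4 tool [ -34.7 -216.4   44.5]
```

```bash
python3 - <<'E'
from h import *
P=cloud(dict(np.load('top.npz')))[15:95,262:405].reshape(-1,3)
for z in(.03,.045,.06,.08): 
    q=P[P[:,2]>z]; print(z,len(q), q[:,0].min() if len(q) else None, q[:,2].max() if len(q) else None)
E
```

```text
0.03 8423 0.4229550759801634 0.8092304574169207
0.045 7882 0.4229550759801634 0.8092304574169207
0.06 49 0.4229550759801634 0.8092304574169207
0.08 49 0.4229550759801634 0.8092304574169207
```

The tray stands under 60 mm, so it's below the gripper body. Descending on the square.

Call:
move_arm:
  motion:
    - [-0.01,0.011,0.333,0,0,0]
    - [-0.01,0.011,0.6,0,0,0]
    - [-0.01,0.011,0.67,0,0,0]
    - [-0.01,0.011,0.67,0,0,0]
    - [-0.01,0.011,0.67,0,0,0]
    - [-0.01,0.011,0.67,0,0,0]

```text
time: 36.2
tool_pos: [0.6602, 0.003, 0.0252]
tool_rot: [3.14, -0.001, 0.853]
contact_force: [-0.3, 0.2, 0.4]
opening: 0.055
grip_force: 0.0
```

Call:
move_arm:
  motion:
    - [-0.006,0,0.003,0,0,0]
    - [-0.006,0,0.003,0,0,0]
    - [-0.006,0,0.003,0,0,0]

```text
time: 36.58
tool_pos: [0.6591, 0.0025, 0.0237]
tool_rot: [3.142, 0.0, 0.853]
contact_force: [-0.1, -0.5, 0.1]
opening: 0.055
grip_force: 0.0
```

Call:
move_arm:
  motion:
    - [0.012,-0.011,0.005,0,0,0]
    - [0.012,-0.011,0.005,0,0,0]

```text
time: 36.83
tool_pos: [0.659, 0.0044, 0.0231]
tool_rot: [-3.141, 0.0, 0.853]
contact_force: [-0.8, 0.6, -0.4]
opening: 0.055
grip_force: 0.0
```

Call:
move_arm:
  motion:
    - [0,0,0,0,0,0]
    - [0,0,0,0,0,0]
    - [0,0,0,0,0,0]
    - [0,0,0,0,0,0]
    - [0,0,0,0,0,0]
    - [0,0,0,0,0,0]
  fingers: -1

```text
time: 37.58
tool_pos: [0.6591, 0.0042, 0.0232]
tool_rot: [3.141, 0.0, 0.853]
contact_force: [-0.1, 0.5, 0.5]
opening: 0.0339
grip_force: 10.0
```

Call:
move_arm:
  motion:
    - [0,0,-0.2,0,0,0]
    - [0,0,-0.58,0,0,0]
    - [0,0,-0.58,0,0,0]
    - [0,0,-0.58,0,0,0]

```text
time: 38.08
tool_pos: [0.6586, 0.0043, 0.0807]
tool_rot: [-3.141, 0.001, 0.853]
contact_force: [-1.1, -0.0, -0.8]
opening: 0.0339
grip_force: 10.0
```

```bash
python3 - <<'E'
from plan import *
from cell import robot
s=robot.observe();p=s['tool_pos']*1000
plan((*p,np.degrees(s['tool_rot'][2])),(550,150,90,25),step=.055,dwell=0)
plan((550,150,90,25),(448.2,272.4,90,4.6),(448.2,272.4,24,4.6),step=.055,dwell=2)
E
```

```text
-> [604.3, 77.1, 85.3, 36.9]
[[0.096, -0.444, -0.023, 0.0, 0.0, 0.033], [0.191, -0.888, -0.047, 0.0, 0.0, 0.066]]
-> [550.0, 150.0, 90.0, 25.0]
[[0.002, -0.454, -0.023, 0.0, 0.0, 0.033], [0.004, -0.909, -0.047, 0.0, 0.0, 0.066]]
-> [499.1, 211.2, 90.0, 14.8]
[[-0.101, -0.385, 0.0, 0.0, 0.0, 0.028], [-0.203, -0.77, 0.0, 0.0, 0.0, 0.057]]
-> [448.2, 272.4, 90.0, 4.6]
[[-0.168, -0.361, 0.0, 0.0, 0.0, 0.028], [-0.336, -0.722, 0.0, 0.0, 0.0, 0.057], [-0.336, -0.722, 0.0, 0.0, 0.0, 0.057], [-0.336, -0.722, 0.0, 0.0, 0.0, 0.057]]
-> [448.2, 272.4, 24.0, 4.6]
[[0.0, 0.0, 0.33, 0.0, 0.0, 0.0], [0.0, 0.0, 0.66, 0.0, 0.0, 0.0], [0.0, 0.0, 0.66, 0.0, 0.0, 0.0], [0.0, 0.0, 0.66, 0.0, 0.0, 0.0]]
```

Call:
move_arm:
  motion:
    - [0.096,-0.444,-0.023,0,0,0.033]
    - [0.191,-0.888,-0.047,0,0,0.066]

```text
time: 38.33
tool_pos: [0.6031, 0.0775, 0.0841]
tool_rot: [-3.14, 0.002, 0.641]
contact_force: [1.1, 1.2, -0.0]
opening: 0.0339
grip_force: 10.0
```

Call:
move_arm:
  motion:
    - [0.002,-0.454,-0.023,0,0,0.033]
    - [0.004,-0.909,-0.047,0,0,0.066]

```text
time: 38.58
tool_pos: [0.5485, 0.1508, 0.0892]
tool_rot: [-3.141, 0.003, 0.434]
contact_force: [0.8, -0.1, -0.7]
opening: 0.0338
grip_force: 10.0
```

Call:
move_arm:
  motion:
    - [-0.101,-0.385,0,0,0,0.028]
    - [-0.203,-0.77,0,0,0,0.057]

```text
time: 38.83
tool_pos: [0.4976, 0.2118, 0.0893]
tool_rot: [3.142, 0.003, 0.256]
contact_force: [0.3, 0.3, 0.6]
opening: 0.0338
grip_force: 10.0
```

Call:
move_arm:
  motion:
    - [-0.168,-0.361,0,0,0,0.028]
    - [-0.336,-0.722,0,0,0,0.057]
    - [-0.336,-0.722,0,0,0,0.057]
    - [-0.336,-0.722,0,0,0,0.057]

```text
time: 39.33
tool_pos: [0.4483, 0.2719, 0.0898]
tool_rot: [3.141, 0.001, 0.081]
contact_force: [-0.1, -0.4, 0.2]
opening: 0.0339
grip_force: 10.0
```

Call:
move_arm:
  motion:
    - [0,0,0.33,0,0,0]
    - [0,0,0.55,0,0,0]
    - [0,0,0.65,0,0,0]
    - [0,0,0.65,0,0,0]
    - [0,0,0.65,0,0,0]

```text
time: 39.95
tool_pos: [0.4492, 0.2722, 0.0263]
tool_rot: [-3.141, -0.001, 0.079]
contact_force: [-0.1, -0.4, 0.2]
opening: 0.0338
grip_force: 10.0
```

```bash
python3 - <<'E'
from rel import *
c=rel(.026,.055);save(c['image'],'w9.png')
E
```

```text
39.95 tcp [449.2 272.2  26.3] rot [-1.7998e+02 -8.0000e-02  4.5500e+00] f [-0.1 -0.4  0.2] open 33.8 grip 10.0
40.0 tcp [449.2 272.3  26.4] rot [-1.7998e+02 -9.0000e-02  4.5600e+00] f [ 0.2 -0.9  0.9] open 33.9 grip 10.0
lowplane 0.0001
[143. 314.] w [512.9 277.2] zt 34.7 sz [32.9 33. ] 30.1 tool [63.9  0.2 -8.2]
[258. 616.] w [468.1 123. ] zt 47.2 sz [13.9  7. ] 8.5 tool [  7.  150.3 -20.8]
[267. 315.] w [451.4 272.4] zt 50.9 sz [19.3 68.1] 4.4 tool [  2.3   0.1 -24.5]
```

View pics/w9.png

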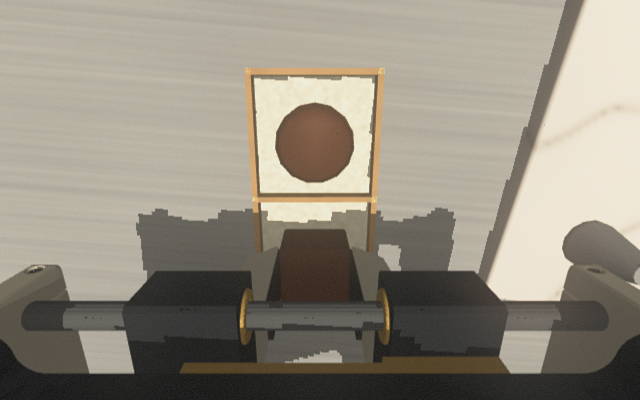

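The dome stands centred at (315,143) and the square at (315,262) is centred over the near cell.

Call:
move_arm:
  motion:
    - [-0.006,0,0.05,0,0,0]
    - [-0.006,0,0.104,0,0,0]
    - [-0.006,0,0.104,0,0,0]
    - [-0.006,0,0.104,0,0,0]

```text
time: 40.55
tool_pos: [0.4478, 0.2722, 0.0151]
tool_rot: [3.141, 0.0, 0.08]
contact_force: [-0.9, -0.5, 1.1]
opening: 0.0341
grip_force: 10.0
```

Call:
move_arm:
  motion:
    - [0,0,0.005,0,0,0]
    - [0,0,0.01,0,0,0]
    - [0,0,0.01,0,0,0]

```text
time: 40.92
tool_pos: [0.4478, 0.2722, 0.0142]
tool_rot: [3.142, -0.0, 0.08]
contact_force: [0.2, -0.8, -0.4]
opening: 0.0337
grip_force: 10.0
```

Call:
move_arm:
  motion:
    - [0,0,0.006,0,0,0]
    - [0,0,0.006,0,0,0]

```text
time: 41.18
tool_pos: [0.4479, 0.2722, 0.0141]
tool_rot: [-3.142, -0.0, 0.08]
contact_force: [-1.8, -0.5, 5.0]
opening: 0.0342
grip_force: 10.0
```

Call:
move_arm:
  motion:
    - [0,0,-0.002,0,0,0]
    - [0,0,-0.002,0,0,0]
    - [0,0,-0.002,0,0,0]
    - [0,0,-0.002,0,0,0]
    - [0,0,-0.002,0,0,0]
  fingers: 0.15

```text
time: 41.8
tool_pos: [0.4478, 0.2722, 0.0137]
tool_rot: [3.141, 0.0, 0.08]
contact_force: [0.5, 0.2, 0.7]
opening: 0.0523
grip_force: 0.0
```

Call:
move_arm:
  motion:
    - [0,0,-0.2,0,0,0]
    - [0,0,-0.5,0,0,0]
    - [0,0,-0.95,0,0,0]
    - [0,0,-0.95,0,0,0]

```text
time: 42.3
tool_pos: [0.4499, 0.2731, 0.112]
tool_rot: [-3.139, -0.007, 0.08]
contact_force: [0.1, 0.5, 0.2]
opening: 0.0529
grip_force: 0.0
```

Call:
move_arm:
  motion:
    - [-0.3,-0.4,-0.4,0,0,0]
    - [-0.6,-0.8,-0.8,0,0,0]
    - [-0.6,-0.8,-0.8,0,0,0]
    - [-0.6,-0.8,-0.8,0,0,0]

```text
time: 42.8
tool_pos: [0.3813, 0.3467, 0.1877]
tool_rot: [3.14, 0.001, 0.081]
contact_force: [-0.1, 0.8, 0.1]
opening: 0.053
grip_force: 0.0
```

```bash
python3 - <<'E'
from h import *
from scipy import ndimage as N
c=cam('top');P=cloud(c);x,y,z=P[...,0],P[...,1],P[...,2]
save(c['image'],'top2.png')
L,k=N.label((abs(y)<.4)&(x>.35)&(x<.72)&(z>.018)&(z<.055))
for i in range(1,k+1):
    q=P[L==i]
    if not 80<len(q)<1500: continue
    zt=np.percentile(q[:,2],95);t=q[q[:,2]>zt-.004];r=cv2.minAreaRect((t[:,:2]*1000).astype(np.float32))
    print(np.argwhere(L==i).mean(0).round(),round(zt,4),np.round(r[0],1),np.round(r[1],1),round(r[2],1))
s=robot.observe();print(s['time'],s['tool_pos'],s['qvel'].round(3))
E
```

```text
[128. 469.] 0.0525 [ 688.6 -322.1] [145.7  43.5] 82.9
[134. 211.] 0.0241 [679.9 223.5] [42.1 41.5] 16.1
[141. 269.] 0.0357 [665.4 102.4] [42.3 40.7] 0.8
[168. 180.] 0.0235 [609.3 281.8] [42.  42.1] 70.9
[198. 471.] 0.0324 [ 550.  -304.5] [36.4 35.4] 88.3
[216. 179.] 0.0357 [513.1 277.1] [31.8 27.5] 64.5
[230. 471.] 0.0356 [ 484.1 -300.7] [31.  31.3] 55.1
[233. 308.] 0.0493 [475.9  21.8] [41.9 41.8] 27.1
[239. 259.] 0.0489 [467.9 119.1] [11.1 11.8] 33.2
[249. 179.] 0.0323 [447.9 272.1] [33.1 33.8] 2.1
[264. 472.] 0.0325 [ 419.4 -296.8] [24. 43.] 86.8
42.85 [0.38147045 0.3461844  0.18721319] [-0.017  0.011  0.     0.001  0.003  0.001]
```

View pics/top2.png

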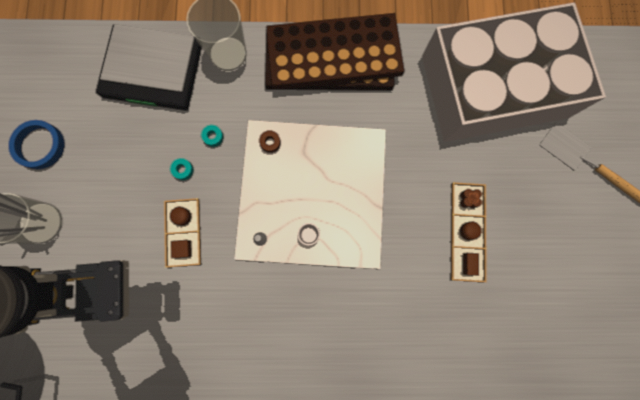

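All five pieces stand upright in their cells: box_two at (180,216) and (180,249), box_three at (470,198), (470,231) and (471,264). The ring, nozzle and cup haven't moved, and the arm is clear.

```bash
python3 -c "
from cell import robot
print(robot.hand_in())"
```

```text
the job is handed in; nothing more can be done
None
```

The job is done and handed in at about 43 s: both gift boxes are filled as asked, every piece was lowered onto its cell floor before release and stands upright, and the ring, nozzle and cup were not moved.

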